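# Restock the gravity dispenser with eye-drop bottles

## Robot

A 6-joint arm with a two-finger parallel gripper is mounted at the origin on a cart in front of the work surface, level with it; the furniture and walls round the work are solid. World frame = base frame: x ahead of the robot, y to its left, z up, the work surface at z = 0. Lengths are in m, angles in degrees, forces in N, time in s.
With the tool pointing down it reaches from about 0.375 to 0.9 m from the base axis. Payload 3.1 kg.
Tool frame: the origin (TCP) lies at the very end of the fingers, on their centre line; the grasp point (between the pads) lies 19 mm behind it (bot.hold_point_z is the z of the grasp point in the tool frame, in m); z points along the fingers, y is the direction in which the jaws open and shut (so a half turn about z gives the same grasp; the last joint's range is limited). The gripper opens to 87 mm and grips with 3 to 60 N. Pads are 19 mm wide; open, the fingers measure 117 mm over their backs; the gripper's body (75 mm by 190 mm) begins 51 mm behind the grasp point.
Start: joints at [56.58, 30.224, 82.088, -0, 67.689, -10.227], TCP at [0.246, 0.574, 0.223] pointing down, gripper open.
Joint ranges: [-176.69, 176.69], [-43.24, 126.21], [12.49, 139.97], [-82, 262], [0, 151.66], [-163.58, 163.58]. Speed limits (degrees/s): [159.86, 159.86, 180, 180, 180, 180].

## Interface

Orientations are given as a 3x3 rotation matrix whose columns are the frame's x, y, z axes.
In Python, from rig import bot gives the robot as it stands.
- The arm moves only by the tool servo_tool, never from a script. Its argument "increments" is a list of rows, each a list of 3 entries, a list of its own where there are three numbers: the closure, from 0 (fully open) to 1 (shut), then the shift along the tool's x, y, z in mm, then the turn about the tool's z in degrees. In form: [[claw, [x, y, z], turn], ...]. A call has 1 to 5 rows; each row shifts and turns the commanded pose from where the row before left it, along the tool's axes as they then stand; what a row does not reach is not made up. A row lasts 1/8 s, in which the tool goes at most 62.5 mm and 10.7 degrees, less where a joint would pass 70% of its speed; a pose out of reach is approached as far as the arm can. A call with a gripper value outside its range is refused whole. The fingers move at their own pace and stop on an object; the grip force is fixed at half the most. Time passes only in rows, so rows that do not move let the fingers close. It gives the time, the measured TCP pose, the force and the opening at its end, in the units of the state.
- bot.read_state(): the state, without advancing time (a new reading comes with each control period).
- bot.capture(name): name is "side" or "top" or "wrist"; returns (picture, depth): 384x512x3 uint8, blue, green, red; 384x512 float32, m along the optical axis (not along the pixel's ray), 0 where there is no reading.
- bot.camera_info(name): a dict with "K" (3x3 intrinsics, pixels), "distortion" ([k1, k2, p1, p2, k3] as OpenCV has them; the pictures are not rectified), "R" (3x3) and "t" (3): a world point X has camera coordinates R X + t; the wrist camera has in their place "mount" (4x4, takes a point from camera to tool coordinates, whose origin is the TCP and whose axes are the flange's). Camera axes: x right, y down, z forward; pixel columns grow to the right and rows downward; lengths in m; the calibration is good to about 2 mm. A picture is of the moment at which its call begins: read the wrist's pose just before it. camera_info takes no time and is no camera call.
- bot.hand_in(): hands the job in, once; it reports no verdict.
Trained networks look in the newest picture that a camera, given by its name, has taken for a name from the list of things; names that differ only in an ending like _2 or _b are one class to them, and where a whole thing is asked for, a point or a joint stands for the part that bears it (a point fixed in the world has none). Each returns a list of dicts, best first, with "p" (0 to 1); they miss things now and then, are a little off and sometimes report something else, mostly with a low value. They report only what shows in the picture. A call takes as long as a camera call.
- bot.find_in(camera, thing): "bbox" ([left, top, right, bottom] in pixels, round what is visible of it).
- bot.trace(camera, thing): "region" (384x512 bool, what is visible of it) and "bbox" ([left, top, right, bottom] in pixels, round what is visible of it).
The state is a dict: "time_s": time; "joint_positions": joint angles; "qvel": joint speeds; "tau": joint torques, N m; "position": TCP position; "tcp_rot": TCP orientation; "force": force on the tool from outside, world axes, zero at the start; "moment": the same for the moment, N m; "opening": opening from 0.0 (shut) to 1.0 (fully open).
Only numpy, scipy, OpenCV 4.12 (cv2) and the standard library are available. Lean on these libraries where they do the work, as an engineer would, in place of code of your own. Each camera call takes 0.05 s, during which the arm holds its last target.

## Task

Restock the sloping eye-drop dispenser: press its raised gate fully down, then lay the three dropper bottles that stand along the front of the worktop one by one into the open upper end of the chute, so that each rolls down and lies on its side with its nozzle towards the low front wall (so the cap colours can be read from the front). They are used in the order white, red, green, so the white-capped bottle goes in first and lies against the gate, the red one rests next to it and the green one is uppermost. Leave the other things on the worktop where they are.

Things in the scene. Friction and masses are not known exactly. Their poses are not given: they have to be found in the camera images.
- rack: The gravity dispenser, white with a grey chute liner, on a wire stand, fixed to the worktop; about 240 mm long (y), 130 mm deep (x), 125 mm high at its gate posts and at the loading end's back wall. Origin: centre of its underside; x points to its back, y along it to its high loading end, z up. Its front (-x) wall is low, its back wall higher; the magazine on the stand leans back by 0.21 rad.
- chute: The slick chute floor: falls 0.30 rad along its length, leans 0.21 rad down to the back wall. Origin: on the floor, midway between the walls, at the gate's uphill face. x to the back wall (walls' inner faces: x = -48 mm, 13 mm high; +48 mm, 33 mm high), y uphill along the floor, z square to it. Behind the shut gate bottles rest with axes at about y = 17, 43, 69 mm, 13 mm over the floor, bases to the back.
- loading (a point): Middle of the open loading part of the chute, on its floor; axes as the chute's (at y = 145 mm there). The loading part is 96 mm wide and runs 50 mm down and 45 mm up the slope from here, ending in a 10 mm lip. A bottle let go here across the chute, nozzle still up to 25 degrees high, settles and runs down to the gate by itself. With the gate up it would run on into the take-out cup.
- gauge (a point): Tip of the steel profile gauge, a bar 6 mm wide and 3 mm thick across the front third of the chute, from the front wall to here (chute x = -18 mm, y = 88 mm). This point is at its underside, 23.5 mm over the floor: a bottle with its nozzle to the front passes under it, one the wrong way round jams.
- gate (a joint): Height of the steel knife gate above its shut position, in m: 0 fully down (shut), at most 0.036 (up). It slides along a line that leans 0.21 rad from vertical (upwards and to the rack's back), starts raised and is held by about 3 N of friction wherever it is left; pushing straight down on it shuts it.
- gate_top (a point): Centre of the flat upper face of the black gate handle, 44 mm along the rack's x, 20 mm along its y, 8 mm thick; it moves with the gate. The gate's guide posts stand 55 to 66 mm to either side of it along x, and end 11 mm above the handle's top when the gate is shut.
- drops_white: Eye-drop bottle with white collar and nozzle (blue band on the body); it starts standing upright on the worktop. 88 mm long in all: round body 26 mm in diameter and 52 mm long, then a white collar 17 mm in diameter (10 mm) and a tapering nozzle of the same colour, at most 14 mm in diameter (to the end). About 35 g, rigid. Origin: centre of its flat base; +z runs along the bottle from base to nozzle. The body is the best place to grasp.
- drops_red: Eye-drop bottle with red collar and nozzle; it starts standing upright on the worktop. 84 mm long in all: round body 26 mm in diameter and 48 mm long, then a red collar 17 mm in diameter (10 mm) and a tapering nozzle of the same colour, at most 14 mm in diameter (to the end). About 35 g, rigid. Origin: centre of its flat base; +z runs along the bottle from base to nozzle. The body is the best place to grasp.
- drops_green: Eye-drop bottle with green collar and nozzle; it starts standing upright on the worktop. 80 mm long in all: round body 26 mm in diameter and 44 mm long, then a green collar 17 mm in diameter (10 mm) and a tapering nozzle of the same colour, at most 14 mm in diameter (to the end). About 35 g, rigid. Origin: centre of its flat base; +z runs along the bottle from base to nozzle. The body is the best place to grasp.
- bottle_green: Bystander: small green bottle with white nozzle, standing, 34 x 52 mm in plan (x, y), 132 mm high. Origin: centre of its underside.
- lens_solution: Bystander: white lens-solution bottle with pale blue label, standing, oval 40 x 62 mm in plan (x, y), 172 mm high. Origin: centre of its underside.
- lens_case: Bystander: contact lens case with a white and a blue cap, 36 x 72 x 18 mm. Origin: centre of its underside.
- gauze_pack: Bystander: flat sealed gauze pack, 55 x 95 x 9 mm. Origin: centre of its underside.
- watch_glass: Bystander: small round glass dish, 57 mm across, 14 mm high. Origin: centre of its underside.

How it is judged:
By the outcome, as a careful person would: the job done as asked, in the order asked, and still so for the second after the job is handed in, with the robot touching nothing.
It also fails if it takes over 72 s, if anything falls off the work surface, if the arm or the gripper's body presses on something with over 40 N, if the wrist force passes 120 N, or if a joint passes its speed limit or range.

## Working session

There is one attempt and no reset: what is moved stays moved. The work goes in short steps, Python scripts to look and compute and a tool call to move; the robot and the scene stay as the last step left them, time stands still between calls to the robot, and variables do not carry over. Pictures are saved under pics/ and viewed, and the job is handed in when it is done.

Besides the shell and the picture viewer there is one more tool, called after "Request:" by a JSON object that holds its "fn" and its "kwargs". servo_tool: Moves the arm, as the interface text tells. Its arguments: {"type":"object","properties":{"increments":{"type":"array","items":{"type":"array"}}},"required":["increments"]}

```bash
ls; mkdir -p pics
python3 - <<'E'
from rig import bot
import cv2,numpy as np
s=bot.read_state();print({k:(np.round(v,3).tolist() if not np.isscalar(v) else v) for k,v in s.items()}, bot.hold_point_z)
for c in ["side","top","wrist"]:
    im,d=bot.capture(c); cv2.imwrite(f"pics/{c}0.png",im); np.save(f"{c}0.npy",d); i=bot.camera_info(c); print(c,{k:np.round(v,4).tolist() for k,v in i.items()})
E
```

```text
pics
{'time_s': 0.0, 'joint_positions': [56.578, 30.277, 82.159, -0.003, 67.689, -10.225], 'qvel': [0.05, -0.008, 0.049, 0.052, 0.037, 0.072], 'tau': [-0.0, -44.005, -17.659, 0.063, 0.058, -0.0], 'position': [0.246, 0.574, 0.222], 'tcp_rot': [[-0.919, 0.394, -0.001], [0.394, 0.919, -0.002], [0.0, -0.002, -1.0]], 'force': [1.157, 0.45, -0.126], 'moment': [-0.023, 0.02, -0.016], 'opening': 1.000812205164992} -0.0187
side {'K': [[415.3645, 0.0, 253.3889], [0.0, 415.3645, 192.5126], [0.0, 0.0, 1.0]], 'distortion': [-0.0885, 0.0, 0.0, 0.0, 0.0], 'R': [[0.9684, -0.2491, -0.01], [-0.1559, -0.5739, -0.804], [0.1945, 0.7801, -0.5946]], 't': [-0.5564, 0.1779, 1.3526]}
top {'K': [[430.312, 0.0, 255.7123], [0.0, 430.312, 186.2167], [0.0, 0.0, 1.0]], 'distortion': [0.0556, 0.0, 0.0, 0.0, 0.0], 'R': [[0.0179, -0.9998, -0.0048], [-0.9826, -0.0167, -0.1852], [0.1851, 0.008, -0.9827]], 't': [0.0708, 0.5864, 1.2792]}
wrist {'K': [[329.8099, 0.0, 253.5444], [0.0, 329.8099, 190.9252], [0.0, 0.0, 1.0]], 'distortion': [-0.0345, 0.0, 0.0, 0.0, 0.0], 'mount': [[-0.0001, -0.9632, -0.2687, 0.0738], [1.0, 0.0001, -0.0006, 0.0001], [0.0006, -0.2687, 0.9632, -0.1626], [0.0, 0.0, 0.0, 1.0]]}
```

View pics/side0.png

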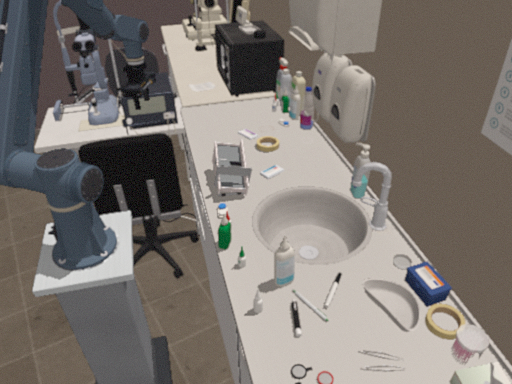

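View pics/top0.png

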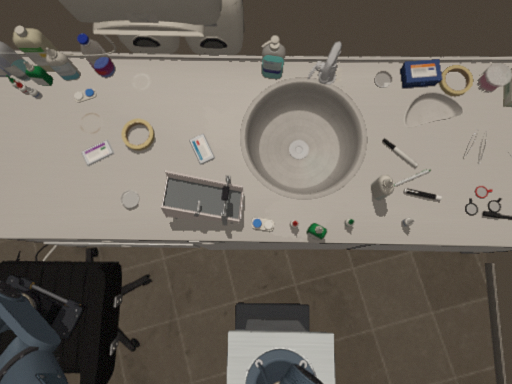

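View pics/wrist0.png

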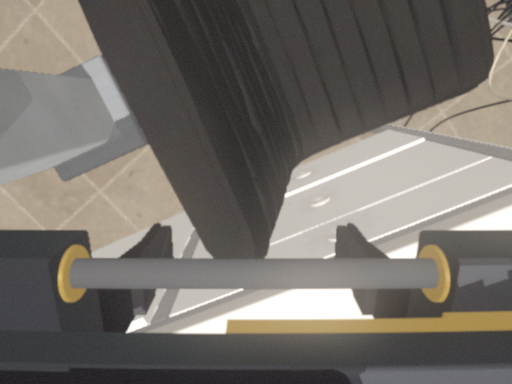

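```bash
cat > h.py <<'E'
import numpy as np,cv2
from rig import bot
def ray(c,uv):
    i=bot.camera_info(c);K=np.array(i['K']);D=np.array(i['distortion']);R=np.array(i['R']);t=np.array(i['t'])
    p=cv2.undistortPoints(np.array(uv,float).reshape(-1,1,2),K,D).reshape(-1,2)
    d=np.c_[p,np.ones(len(p))]@R
    return -R.T@t,d
def onz(c,uv,z):
    o,d=ray(c,uv); return o+d*((z-o[2])/d[:,2])[:,None]
def deproj(c,uv,depth):
    o,d=ray(c,uv); return o+d*np.array(depth)[:,None]
def proj(c,X):
    i=bot.camera_info(c);R=np.array(i['R']);t=np.array(i['t'])
    return cv2.projectPoints(np.array(X,float).reshape(-1,3),cv2.Rodrigues(R)[0],t,np.array(i['K']),np.array(i['distortion']))[0].reshape(-1,2)
def tri(a,b):
    o1,d1=ray('side',[a]);o2,d2=ray('top',[b]);d1=d1[0]/np.linalg.norm(d1[0]);d2=d2[0]/np.linalg.norm(d2[0])
    A=np.c_[d1,-d2];s=np.linalg.lstsq(A,o2-o1,rcond=None)[0];p,q=o1+s[0]*d1,o2+s[1]*d2
    return (p+q)/2,np.linalg.norm(p-q)
def cloud(c,d,m):
    v,u=np.nonzero(m&(d>0)); return deproj(c,np.c_[u,v],d[v,u])
E
python3 - <<'E'
from h import *
res={}
for c in ["side","top"]:
    d=np.load(f"{c}0.npy")
    for n in ["rack","drops_white","drops_red","drops_green","bottle_green","lens_solution","lens_case","gauze_pack","watch_glass","gate_top"]:
        r=bot.trace(c,n)
        for e in r[:2]:
            P=cloud(c,d,e['region'])
            print(c,n,round(e['p'],2),np.round(e['bbox']).tolist(),len(P),np.round([P.min(0),np.median(P,0),P.max(0)],3).tolist() if len(P) else '')
        if r: np.save(f"m_{c}_{n}.npy",r[0]['region'])
for c,b in [("side",(190,110,330,330)),("top",(140,150,430,250))]:
    im=cv2.imread(f"pics/{c}0.png")[b[1]:b[3],b[0]:b[2]]
    f=min(800/im.shape[1],600/im.shape[0]); cv2.imwrite(f"pics/{c}0z.png",cv2.resize(im,None,fx=f,fy=f,interpolation=cv2.INTER_CUBIC))
print(bot.read_state()['time_s'])
E
```

```text
side rack 0.89 [213.0, 139.0, 253.0, 195.0] 1625 [[0.471, 0.117, -0.005], [0.541, 0.179, 0.08], [0.645, 0.537, 0.138]]
side drops_white 0.51 [252.0, 294.0, 266.0, 312.0] 163 [[0.474, -0.403, 0.004], [0.485, -0.396, 0.039], [0.498, -0.376, 0.083]]
side drops_green 0.42 [236.0, 251.0, 244.0, 270.0] 127 [[0.47, -0.226, -0.003], [0.482, -0.219, 0.032], [0.503, -0.164, 0.073]]
side drops_green 0.4 [261.0, 164.0, 284.0, 178.0] 199 [[0.672, 0.216, -0.002], [0.717, 0.253, 0.009], [0.766, 0.302, 0.014]]
side bottle_green 0.67 [216.0, 216.0, 228.0, 250.0] 361 [[0.427, -0.138, -0.003], [0.448, -0.125, 0.061], [0.481, -0.059, 0.122]]
side lens_solution 0.83 [276.0, 236.0, 297.0, 287.0] 839 [[0.556, -0.332, -0.141], [0.581, -0.321, 0.084], [0.666, -0.022, 0.173]]
side lens_case 0.42 [215.0, 204.0, 230.0, 218.0] 113 [[0.451, -0.109, -0.001], [0.47, 0.062, 0.017], [0.494, 0.089, 0.131]]
side gauze_pack 0.65 [261.0, 163.0, 285.0, 178.0] 193 [[0.668, 0.216, -0.002], [0.718, 0.253, 0.009], [0.77, 0.297, 0.014]]
side watch_glass 0.7 [213.0, 138.0, 250.0, 196.0] 1689 [[0.467, 0.117, -0.004], [0.54, 0.17
[... 703 characters left out ...]
0] 255 [[0.519, 0.453, -0.006], [0.548, 0.483, 0.003], [0.575, 0.511, 0.018]]
top lens_solution 0.98 [370.0, 176.0, 392.0, 201.0] 399 [[0.556, -0.335, 0.002], [0.578, -0.292, 0.117], [0.613, -0.28, 0.174]]
top lens_case 0.65 [250.0, 217.0, 273.0, 230.0] 228 [[0.454, 0.025, -0.003], [0.472, 0.059, 0.016], [0.491, 0.094, 0.028]]
top gauze_pack 0.6 [189.0, 136.0, 214.0, 163.0] 436 [[0.668, 0.222, -0.006], [0.716, 0.261, 0.008], [0.763, 0.304, 0.018]]
top watch_glass 0.49 [119.0, 193.0, 140.0, 210.0] 264 [[0.519, 0.453, -0.006], [0.547, 0.484, 0.003], [0.575, 0.512, 0.019]]
top gate_top 0.72 [221.0, 183.0, 230.0, 202.0] 97 [[0.528, 0.161, 0.065], [0.552, 0.17, 0.131], [0.585, 0.179, 0.142]]
1.15
```

View pics/side0z.png

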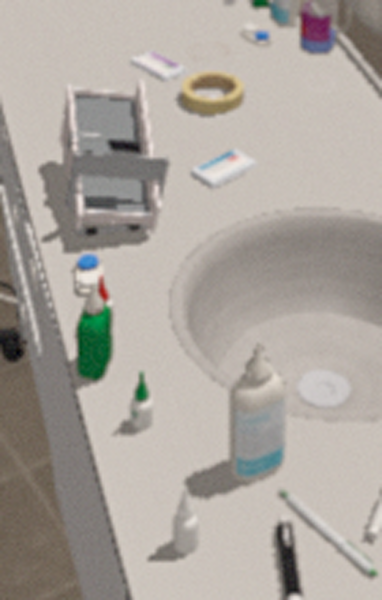

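View pics/top0z.png

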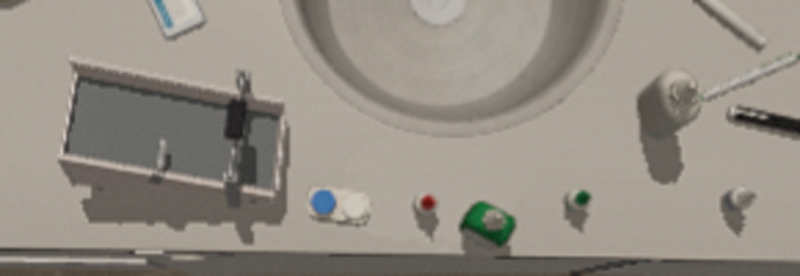

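Run:
```python
from h import *
d=np.load("top0.npy");m=np.load("m_top_rack.npy")
P=cloud("top",d,m)
hi=P[(P[:,2]>0.02)]
r=cv2.minAreaRect(hi[:,:2].astype(np.float32)*1000);print(r)
im=cv2.imread("pics/top0.png")
# floor: points grey. fit plane robustly in interior
v,u=np.nonzero(m&(d>0)); Q=deproj("top",np.c_[u,v],d[v,u])
best=None;rng=np.random.default_rng(0)
for _ in range(2000):
    a=Q[rng.choice(len(Q),3,False)];n=np.cross(a[1]-a[0],a[2]-a[0]);l=np.linalg.norm(n)
    if l<1e-6: continue
    n/=l; 
    if n[2]<0:n=-n
    if abs(np.arccos(n[2])-.364)>.1: continue
    k=(abs((Q-a[0])@n)<.002).sum()
    if best is None or k>best[0]: best=(k,n,a[0])
k,n,a=best; I=abs((Q-a)@n)<.003; c=Q[I].mean(0);n=np.linalg.svd(Q[I]-c)[2][2];n*=np.sign(n[2]);print(k,len(Q),n,c)
# edge of counter
print(onz("top",[[100,240],[300,241],[450,246]],0))
F=Q[I]; print(F.min(0),F.max(0)); r=cv2.minAreaRect(F[:,:2].astype(np.float32)*1000);print(r)
# small bottles by two views
for n_,a_,b_ in [("white",(258.5,296),(409,219)),("green",(242,250),(350.5,220.5)),("red",(0,0),(295.5,222.5))]:
    if a_[0]: print(n_,tri(a_,b_))
print(onz("top",[[295.5,222.5]],.084))
for c,n_ in [("top","drops_red"),("side","drops_red")]:
    print([(round(e['p'],2),e['bbox']) for e in bot.find_in(c,n_)])
```

```text
((541.1567993164062, 239.36973571777344), (233.08148193359375, 142.8823699951172), 85.68096160888672)
1190 3415 [ 0.17633919 -0.30990364  0.93427203] [0.54242388 0.24864035 0.06840467]
[[ 0.41550833  0.56675568  0.        ]
 [ 0.42234063 -0.06110591  0.        ]
 [ 0.41688197 -0.52503478  0.        ]]
[0.46875099 0.12741549 0.02188167] [0.60506368 0.35463154 0.10990022]
((534.0663452148438, 242.87457275390625), (226.51979064941406, 112.29916381835938), 82.0987777709961)
white (array([ 0.49115582, -0.3854187 ,  0.05378893]), np.float64(0.0018797347625191983))
green (array([ 0.48474692, -0.20824789,  0.0601844 ]), np.float64(0.002839351932381414))
[[ 0.47163839 -0.03976068  0.084     ]]
[(0.54, [288.8, 220.2, 298.1, 229.9])]
[(0.5, [216.9, 216.7, 230.0, 251.6])]
```

Request:
{"fn": "servo_tool", "kwargs": {"increments": [[0,[-46,-15,-4],0],[0,[-46,-15,-4],0],[0,[-46,-15,-4],0],[0,[-46,-15,-4],0],[0,[-46,-15,-4],0]]}}

```text
time_s: 1.88
position: [0.4291, 0.4139, 0.2428]
tcp_rot: [[-0.919, 0.394, 0.0], [0.394, 0.919, 0.0], [-0.0, 0.0, -1.0]]
force: [0.2, -0.3, -0.5]
opening: 1.005
```

Request:
{"fn": "servo_tool", "kwargs": {"increments": [[1,[-46,-16,-4],0],[1,[-46,-16,-4],0],[1,[-46,-16,0],0],[1,[-46,-16,0],0],[1,[-46,-16,0],0]]}}

```text
time_s: 2.5
position: [0.609, 0.2497, 0.2506]
tcp_rot: [[-0.919, 0.394, 0.0], [0.394, 0.919, 0.0], [-0.0, 0.0, -1.0]]
force: [0.4, 0.4, 0.6]
opening: 0.518
```

Request:
{"fn": "servo_tool", "kwargs": {"increments": [[1,[0,0,0],-9],[1,[0,0,0],-8],[1,[0,0,0],0]]}}

```text
time_s: 2.88
position: [0.6079, 0.2506, 0.2504]
tcp_rot: [[-0.994, 0.11, -0.0], [0.11, 0.994, -0.0], [0.0, -0.0, -1.0]]
force: [0.4, -0.2, 1.1]
opening: 0.169
```

```bash
cat >> h.py <<'E'
def wsnap(tag):
    s=bot.read_state(); im,d=bot.capture('wrist'); cv2.imwrite(f"pics/{tag}.png",im)
    np.savez(f"{tag}.npz",d=d,p=s['position'],R=s['tcp_rot']); return im,d
def wcam(tag):
    z=np.load(f"{tag}.npz");i=bot.camera_info('wrist');M=np.array(i['mount']);R=z['R']@M[:3,:3];t=z['p']+z['R']@M[:3,3]
    return np.array(i['K']),np.array(i['distortion']),R,t,z['d']
def wray(tag,uv):
    K,D,R,t,_=wcam(tag);p=cv2.undistortPoints(np.array(uv,float).reshape(-1,1,2),K,D).reshape(-1,2)
    return t,np.c_[p,np.ones(len(p))]@R.T
def wonz(tag,uv,z):
    o,d=wray(tag,uv);return o+d*((z-o[2])/d[:,2])[:,None]
def wdep(tag,uv):
    uv=np.array(uv).reshape(-1,2);o,d=wray(tag,uv);D=wcam(tag)[4];return o+d*D[uv[:,1].astype(int),uv[:,0].astype(int)][:,None]
def wproj(tag,X):
    K,D,R,t,_=wcam(tag);return cv2.projectPoints(np.array(X,float).reshape(-1,3),cv2.Rodrigues(R.T)[0],-R.T@t,K,D)[0].reshape(-1,2)
E
python3 -c "
from h import *
wsnap('w1')"
```

```text
(no output)
```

View pics/w1.png

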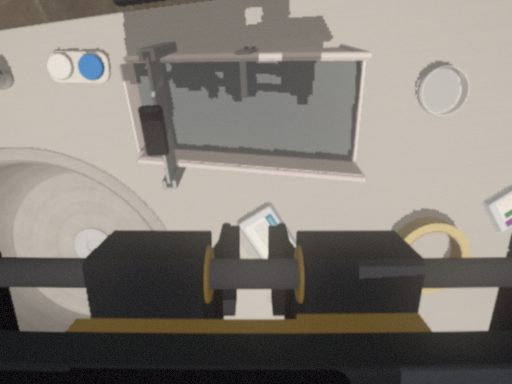

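Run:
```python
from h import *
K,D,R,t,d=wcam('w1')
v,u=np.mgrid[60:165,165:352]; u=u.ravel();v=v.ravel();k=d[v,u]>0;u,v=u[k],v[k]
Q=wdep('w1',np.c_[u,v])
rng=np.random.default_rng(0);best=(0,)
for _ in range(1500):
    a=Q[rng.choice(len(Q),3,False)];n=np.cross(a[1]-a[0],a[2]-a[0]);l=np.linalg.norm(n)
    if l<1e-6: continue
    n/=l;n*=np.sign(n[2]); kk=(abs((Q-a[0])@n)<.002).sum()
    if kk>best[0]:best=(kk,n,a[0])
_,n,a=best
for th in (.004,.003): 
    I=abs((Q-a)@n)<th;a=Q[I].mean(0);n=np.linalg.svd(Q[I]-a,full_matrices=False)[2][2];n*=np.sign(n[2])
print(n,a,I.sum(),len(Q),np.std((Q[I]-a)@n))
print("tilt",np.arccos(n[2]),"az",np.degrees(np.arctan2(n[1],n[0])))
# end-wall top corners etc
for p in [(358,55),(360,165),(152,112),(152,148),(152,130),(148,50),(170,184),(362,53),(360,176),(245,60),(243,90),(140,100)]:
    print(p,np.round(wdep('w1',[p])[0],4))
im=cv2.imread('pics/w1.png')
cv2.imwrite('pics/w1z.png',cv2.resize(im[30:200,110:380],None,fx=2.9,fy=2.9,interpolation=cv2.INTER_CUBIC))
for n_ in ['gate_top','gauge','rack']:
    print(n_,[(round(e['p'],2),np.round(e['bbox'])) for e in bot.find_in('wrist',n_)][:2])
```

```text
[ 0.17845224 -0.30724444  0.93474898] [0.54452512 0.26381673 0.07362571] 17199 19550 0.0007467504239555899
tilt 0.3632444103116996 az -59.85132849449402
(358, 55) [0.5086 0.3485 0.1226]
(360, 165) [0.6296 0.3847 0.0007]
(152, 112) [0.5353 0.1746 0.1358]
(152, 148) [0.5653 0.1666 0.1282]
(152, 130) [0.5499 0.1708 0.1322]
(148, 50) [0.4862 0.1776 0.1261]
(170, 184) [0.6067 0.1665 0.0936]
(362, 53) [0.5073 0.3522 0.1217]
(360, 176) [0.6119 0.3474 0.1219]
(245, 60) [0.499  0.2547 0.0903]
(243, 90) [0.5255 0.2501 0.101 ]
(140, 100) [0.5211 0.1332 0.0351]
gate_top [(0.78, array([142.,  56., 176., 182.]))]
gauge [(0.89, array([120.,  45., 368., 164.]))]
rack [(0.56, array([121.,  42., 372., 190.]))]
```

View pics/w1z.png

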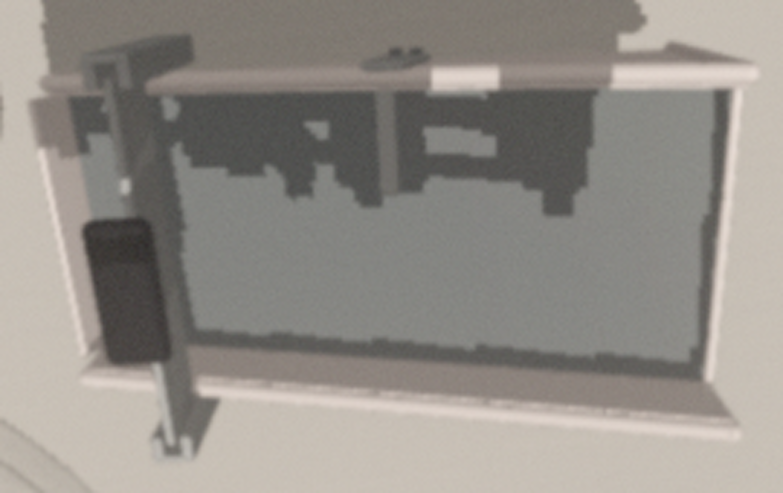

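```bash
cat > fit.py <<'E'
from h import *
K,D,R,t,d=wcam('w1')
v,u=np.mgrid[40:195,115:378];u=u.ravel();v=v.ravel();k=d[v,u]>0;u,v=u[k],v[k]
Q=wdep('w1',np.c_[u,v]); n=np.array([.1785,-.3072,.9347]);n/=np.linalg.norm(n);a=np.array([0.54452512,0.26381673,0.07362571])
def Rz(p): c,s=np.cos(p),np.sin(p);return np.array([[c,-s,0],[s,c,0],[0,0,1]])
def Ry(p): c,s=np.cos(p),np.sin(p);return np.array([[c,0,s],[0,1,0],[-s,0,c]])
def Rx(p): c,s=np.cos(p),np.sin(p);return np.array([[1,0,0],[0,c,-s],[0,s,c]])
def C(psi): return Rz(psi)@Ry(.21)@Rx(.30)
E
python3 - <<'E'
from fit import *
for ps in (-3.8,-5.5):
    c=C(np.radians(ps)); L=(Q-a)@c
    print(ps,c[:,2])
    # back wall inner face: points with height 5..30mm, x>0
    for lo,hi in((-.02,.0),(.03,.05),(.07,.09)): pass
    hgt=L[:,2]
    for y0 in np.arange(-.08,.11,.02):
        s=abs(L[:,1]-y0)<.01
        bw=s&(hgt>.006)&(hgt<.028)&(L[:,0]>.02); fw=s&(hgt>.009)&(hgt<.018)&(L[:,0]<-.02)
        fl=s&(abs(hgt)<.003)
        print(round(y0,2),bw.sum(),np.round(np.median(L[bw,0]),4) if bw.any() else '', 'front',fw.sum(),np.round([L[fw,0].min(),L[fw,0].max()],4) if fw.any() else '','floor',np.round([L[fl,0].min(),L[fl,0].max()],4) if fl.any() else '')
    e=(L[:,1]>.05)&(abs(L[:,0])<.03)
    for x0 in(-.03,-.01,.01,.03):
        s=abs(L[:,0]-x0)<.01
        fl=s&(abs(hgt)<.003);lip=s&(hgt>.005)&(hgt<.014)&(L[:,1]>.03);print('x',x0,'floor y',np.round([L[fl,1].min(),L[fl,1].max()],4),'lip',lip.sum(),np.round([L[lip,1].min(),L[lip,1].max()],4) if lip.any() else '')
    g=(hgt>.015)&(hgt<.03)&(abs(L[:,1]+.0)<.05)&(L[:,0]<-.012)&(L[:,0]>-.04)
    print('gauge',g.sum(),np.round(np.percentile(L[g],[5,50,95],axis=0),4))
E
```

```text
-3.8 [ 0.17912624 -0.3080689   0.93434862]
-0.08 140 0.0487 front 155 [-0.0634 -0.0473] floor [-0.0636  0.0498]
-0.06 137 0.0486 front 141 [-0.0543 -0.0472] floor [-0.0462  0.0492]
-0.04 145 0.0487 front 152 [-0.0543 -0.0475] floor [-0.046   0.0495]
-0.02 154 0.0488 front 152 [-0.0572 -0.0474] floor [-0.0588  0.0493]
0.0 161 0.0488 front 192 [-0.0572 -0.0471] floor [-0.0587  0.0494]
0.02 175 0.0487 front 187 [-0.054 -0.047] floor [-0.046   0.0493]
0.04 179 0.0488 front 187 [-0.0542 -0.0475] floor [-0.0459  0.0493]
0.06 186 0.0489 front 196 [-0.0541 -0.0474] floor [-0.0457  0.0495]
0.08 187 0.0489 front 206 [-0.0535 -0.0464] floor [-0.0456  0.0499]
0.1 194 0.0484 front 209 [-0.0537 -0.02  ] floor [-0.0536  0.0503]
x -0.03 floor y [-0.1397  0.0935] lip 86 [0.0935 0.0965]
x -0.01 floor y [-0.1392  0.0934] lip 79 [0.0934 0.0965]
x 0.01 floor y [-0.1063  0.0941] lip 66 [0.0939 0.097 ]
x 0.03 floor y [-0.1058  0.094 ] lip 66 [0.094 0.097]
gauge 178 [[-0.039  -0.0097  0.0249]
 [-0.0289 -0.0068  0.0264]
 [-0.018  -0.0043  0.0276]]
-5.5 [ 0.16990815 -0.31324731  0.93434862]
-0.08 137 0.051 fr
[... 277 characters left out ...]
198 [-0.057 -0.047] floor [-0.0567  0.0495]
0.02 174 0.0483 front 189 [-0.0544 -0.0472] floor [-0.0467  0.0487]
0.04 181 0.0479 front 189 [-0.0554 -0.0485] floor [-0.0471  0.0485]
0.06 187 0.0474 front 190 [-0.0555 -0.0489] floor [-0.0475  0.0479]
0.08 196 0.0468 front 212 [-0.0561 -0.0487] floor [-0.0477  0.0475]
0.1 208 0.0463 front 187 [-0.0562 -0.02  ] floor [-0.0562  0.0478]
x -0.03 floor y [-0.1406  0.0928] lip 88 [0.0926 0.0959]
x -0.01 floor y [-0.1402  0.0932] lip 75 [0.093  0.0963]
x 0.01 floor y [-0.1391  0.0945] lip 67 [0.0943 0.0975]
x 0.03 floor y [-0.1049  0.0952] lip 67 [0.0949 0.0981]
gauge 180 [[-0.0386 -0.0103  0.0252]
 [-0.0288 -0.0074  0.0267]
 [-0.0176 -0.005   0.0279]]
```

Run:
```python
from fit import *
c=C(np.radians(-3.8)); o=a+c@[.0007,-.0955,0]; np.savez('chute.npz',R=c,o=o)
W=lambda x,y,z:np.round(o+c@np.array([x,y,z])*1,4)
print('o',o,'load',W(0,.145,0)); print(np.round(c,3))
for n,p in dict(backtop=(.048,.145,.033),fronttop=(-.048,.145,.013),liptop=(0,.19,.010),lipback=(.048,.19,.033),gauge=(-.018,.088,.0265),bottle=(0,.145,.013)).items(): print(n,W(*p))
h=Rz(np.radians(-3.8));print('gate shut top?', np.array([.55,.1705,.132])-.036*h@[np.sin(.21),0,np.cos(.21)])
```

```text
o [0.5332915  0.17312721 0.04587762] load [0.5514 0.3108 0.0878]
[[ 0.976  0.125  0.179]
 [-0.065  0.949 -0.308]
 [-0.208  0.289  0.934]]
backtop [0.6041 0.2975 0.1086]
fronttop [0.5069 0.3099 0.1099]
liptop [0.5588 0.3504 0.1101]
lipback [0.6098 0.3402 0.1216]
gauge [0.5315 0.2497 0.0998]
bottle [0.5537 0.3067 0.0999]
gate shut top? [0.54251194 0.17099736 0.09679089]
```

Request:
{"fn": "servo_tool", "kwargs": {"increments": [[1,[26,-43,0],0],[1,[27,-43,30],0],[1,[0,0,40],0],[1,[0,0,35],0]]}}

```text
time_s: 3.58
position: [0.5456, 0.1707, 0.1451]
tcp_rot: [[-0.994, 0.11, 0.001], [0.11, 0.994, 0.0], [-0.001, 0.0, -1.0]]
force: [-0.8, -0.3, 0.5]
opening: -0.0
```

Request:
{"fn": "servo_tool", "kwargs": {"increments": [[1,[0,0,10],0],[1,[0,0,10],0],[1,[0,0,10],0],[1,[0,0,10],0],[1,[0,0,4],0]]}}

```text
time_s: 4.2
position: [0.5461, 0.1714, 0.1026]
tcp_rot: [[-0.994, 0.108, 0.0], [0.108, 0.994, 0.0], [-0.0, 0.0, -1.0]]
force: [-5.7, 0.5, 28.0]
opening: 0.008
```

Request:
{"fn": "servo_tool", "kwargs": {"increments": [[1,[0,0,2],0],[1,[0,0,0],0]]}}

```text
time_s: 4.45
position: [0.5461, 0.1714, 0.1027]
tcp_rot: [[-0.994, 0.108, 0.001], [0.108, 0.994, 0.0], [-0.001, 0.001, -1.0]]
force: [-6.2, 0.3, 21.0]
opening: 0.001
```

Request:
{"fn": "servo_tool", "kwargs": {"increments": [[1,[0,0,-30],0],[0.5,[-20,0,-50],0],[0.2,[-40,0,-40],0],[0,[0,0,0],0]]}}

```text
time_s: 4.95
position: [0.6118, 0.1643, 0.224]
tcp_rot: [[-0.994, 0.109, 0.014], [0.109, 0.994, 0.001], [-0.014, 0.002, -1.0]]
force: [-0.6, 0.2, -0.8]
opening: 0.259
```

Run:
```python
from h import *
wsnap('w2')
K,D,R,t,d=wcam('w2')
c=np.load('chute.npz');r=bot.trace('wrist','gate_top')
print([(e['p'],e['bbox']) for e in r])
print(wproj('w2',[.5425,.171,.097]),wproj('w2',[.55,.1705,.132]))
im=cv2.imread('pics/w2.png')
u0,v0=wproj('w2',[.5425,.171,.097])[0].astype(int)
for dv in range(-16,17,4): print(np.round(wdep('w2',[(u0,v0+dv)])[0],4), im[v0+dv,u0])
cv2.imwrite('pics/w2z.png',cv2.resize(im[0:250,60:400],None,fx=2.2,fy=2.2,interpolation=cv2.INTER_CUBIC))
```

```text
[(0.7, [242.5, 30.5, 266.5, 157.7])]
[[252.12335443 102.21019629]] [[252.46363247 113.5816448 ]]
[0.5296 0.1723 0.1052] [41 43 47]
[0.5327 0.172  0.1044] [35 36 40]
[0.5358 0.1716 0.103 ] [39 40 45]
[0.539  0.1713 0.1041] [41 43 44]
[0.5422 0.1709 0.1032] [42 41 45]
[0.5455 0.1706 0.1004] [45 47 48]
[0.5487 0.1702 0.1013] [47 51 53]
[0.552  0.1698 0.1003] [49 49 55]
[0.5554 0.1695 0.0996] [51 51 54]
```

View pics/w2z.png

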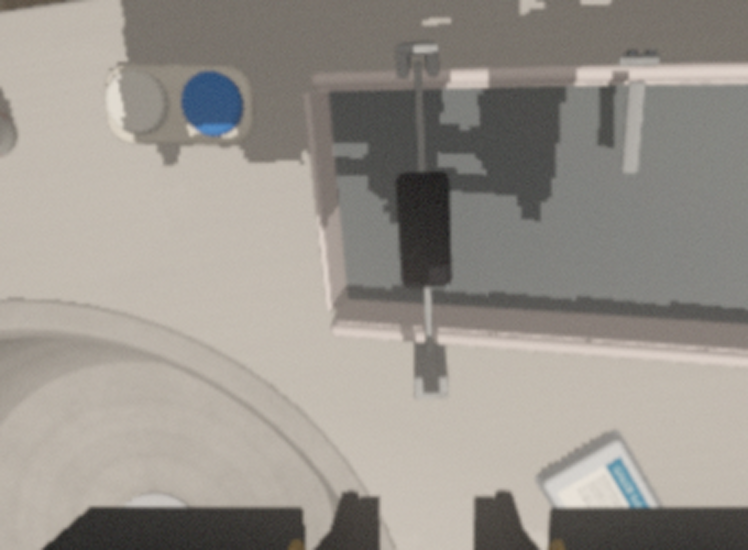

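Run:
```python
from h import *
im,_=wsnap('w3'); print(bot.read_state()['tcp_rot'])
c=np.load('chute.npz');Rc=c['R'];o=c['o']
psi=np.radians(-3.8)
Rr=np.array([[np.cos(psi),-np.sin(psi),0],[np.sin(psi),np.cos(psi),0],[0,0,1]])@np.array([[np.cos(.21),0,np.sin(.21)],[0,1,0],[-np.sin(.21),0,np.cos(.21)]])
K,D,R,t,d=wcam('w3')
v,u=np.mgrid[5:190,225:280];u=u.ravel();v=v.ravel();k=d[v,u]>0;P=wdep('w3',np.c_[u[k],v[k]])
L=(P-o)@Rr
print('cols x,y,z in leaned frame')
for x0 in np.arange(-.08,.081,.004):
    s=(abs(L[:,0]-x0)<.002)&(abs(L[:,1])<.02)
    if s.any():
        q=L[s];tt=q[q[:,2]>np.percentile(q[:,2],100)-.003]
        print(round(x0,3),s.sum(),np.round([q[:,2].max(),np.median(tt[:,2]),np.median(tt[:,1])],4))
```

```text
[[-9.94150338e-01  1.07958367e-01 -3.17753853e-03]
 [ 1.07959615e-01  9.94155255e-01 -2.23382423e-04]
 [ 3.13485063e-03 -5.65121549e-04 -9.99994927e-01]]
cols x,y,z in leaned frame
-0.08 159 [-0.0615 -0.0634  0.0009]
-0.076 158 [-0.0608 -0.0626  0.0001]
-0.072 156 [-0.0598 -0.0618 -0.001 ]
-0.068 157 [-0.0589 -0.0609  0.0009]
-0.064 246 [ 0.0695  0.068  -0.0013]
-0.06 164 [ 0.0701  0.0681 -0.0014]
-0.056 184 [ 0.0688  0.0678 -0.0046]
-0.052 252 [ 0.0397  0.038  -0.0011]
-0.048 169 [ 0.0387  0.0379 -0.0013]
-0.044 197 [ 0.0396  0.0382 -0.0014]
-0.04 202 [ 0.0387  0.0381 -0.0015]
-0.036 202 [ 0.0388  0.0371 -0.0014]
-0.032 181 [ 0.0393  0.0379 -0.0012]
-0.028 184 [ 0.0388  0.0379 -0.0013]
-0.024 196 [ 0.0397  0.0382 -0.0014]
-0.02 293 [ 0.0586  0.0566 -0.0009]
-0.016 278 [ 0.059   0.057  -0.0012]
-0.012 248 [ 0.059   0.0572 -0.0013]
-0.008 188 [ 0.0586  0.0569 -0.0014]
-0.004 190 [ 0.0595  0.0572 -0.0008]
0.0 171 [ 0.0581  0.057  -0.0017]
0.004 179 [ 0.0586  0.0569 -0.0019]
0.008 173 [ 0.0581  0.0569 -0.0013]
0.012 165 [ 0.0587  0.0569 -0.0006]
0.016 173 [ 0.058   0.0565 -0.0016]
0.02 130 [ 0.058   0.0563 -0.0009]
0.024 65 [0.0068 0.0054 0.0166]
0.028 69 [ 0.039   0.0378 -0.001 ]
0.032 69 [ 0.0389  0.0378 -0.0011]
0.036 73 [ 0.0398  0.0376 -0.0013]
0.04 99 [ 0.0385  0.0375 -0.0014]
0.044 142 [ 0.0388  0.0378 -0.0016]
0.048 588 [0.0404 0.0379 0.012 ]
0.052 159 [0.0409 0.0389 0.0161]
0.056 190 [0.0693 0.0674 0.002 ]
0.06 97 [ 0.0692  0.0675 -0.0013]
0.064 106 [ 0.0684  0.0674 -0.0014]
0.08 21 [-0.0283 -0.0295 -0.0152]
```

```bash
cat > plan.py <<'E'
import sys,numpy as np
from rig import bot
# plan.py x y z yaw n  : yaw of tool x, degrees
x,y,z,yaw,n=map(float,sys.argv[1:6]);n=int(n)
s=bot.read_state();p=np.array(s['position']);R=np.array(s['tcp_rot']);y0=np.degrees(np.arctan2(R[1,0],R[0,0]))
dyaw=(yaw-y0+180)%360-180
if len(sys.argv)>6: dyaw=yaw-y0+float(sys.argv[6])
st=(np.array([x,y,z])-p)/n*1000
print('from',np.round(p,4),round(y0,2),'turn total',-dyaw,'step mm',np.linalg.norm(st),'t',s['time_s'])
tr=-round(dyaw/n,1)
for i in range(n):
    a=np.radians(y0-tr*i);c,q=np.cos(a),np.sin(a)
    print([round(c*st[0]+q*st[1]),round(q*st[0]-c*st[1]),round(-st[2])],tr)
print('j6 end approx',90+np.degrees(np.arctan2(y,x))-(y0+dyaw))
E
python3 plan.py .485 -.455 .23 90 12
```

```text
from [0.6041 0.1645 0.2181] 173.8 turn total 83.80225978749701 step mm 52.579964275602265 t 5.1
[4, -52, -1] 7.0
[-2, -53, -1] 7.0
[-9, -52, -1] 7.0
[-15, -50, -1] 7.0
[-21, -48, -1] 7.0
[-27, -45, -1] 7.0
[-32, -42, -1] 7.0
[-37, -38, -1] 7.0
[-41, -33, -1] 7.0
[-45, -28, -1] 7.0
[-48, -22, -1] 7.0
[-50, -16, -1] 7.0
j6 end approx -43.172031755694995
```

Request:
{"fn": "servo_tool", "kwargs": {"increments": [[0,[4,-52,-1],7],[0,[-2,-53,-1],7],[0,[-9,-52,-1],7],[0,[-15,-50,-1],7],[0,[-21,-48,-1],7]]}}

```text
time_s: 5.72
position: [0.5548, -0.0939, 0.2227]
tcp_rot: [[-0.75, 0.661, -0.004], [0.661, 0.75, 0.002], [0.004, -0.001, -1.0]]
force: [0.3, -0.7, 0.8]
opening: 0.955
```

Request:
{"fn": "servo_tool", "kwargs": {"increments": [[0,[-27,-45,-1],7],[0,[-32,-42,-1],7],[0,[-37,-38,-1],7],[0,[-41,-33,-1],7],[0,[-45,-28,-1],7]]}}

```text
time_s: 6.35
position: [0.5058, -0.3525, 0.2274]
tcp_rot: [[-0.235, 0.972, -0.003], [0.972, 0.235, 0.004], [0.004, -0.002, -1.0]]
force: [0.8, 0.2, 0.6]
opening: 1.004
```

Request:
{"fn": "servo_tool", "kwargs": {"increments": [[0,[-48,-22,-1],7],[0,[-50,-16,-1],7],[0,[0,0,0],0]]}}

```text
time_s: 6.72
position: [0.4855, -0.4588, 0.2291]
tcp_rot: [[0.008, 1.0, -0.002], [1.0, -0.008, 0.001], [0.001, -0.002, -1.0]]
force: [-1.2, 0.7, 0.3]
opening: 1.001
```

Run:
```python
from h import *
wsnap('w4');print(bot.read_state()['position'],bot.read_state()['tcp_rot'])
for n_ in ['drops_white']:
    for e in bot.trace('wrist',n_): print(e['p'],e['bbox'])
```

```text
[ 0.48599582 -0.45615232  0.22906797] [[ 0.00546783  0.99998176 -0.00256645]
 [ 0.99997771 -0.00545794  0.00384492]
 [ 0.00383084 -0.00258742 -0.99998931]]
0.56 [244.2, 86.6, 267.3, 116.4]
```

View pics/w4.png

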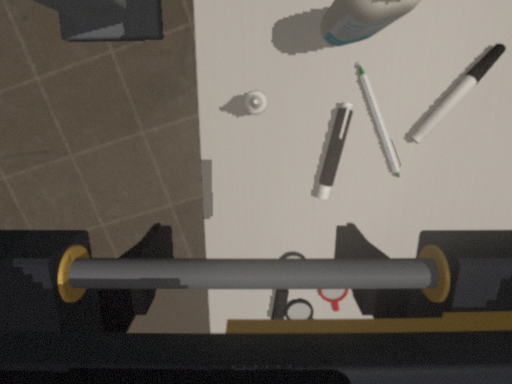

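Run:
```python
from h import *
P=[]
_,_,_,_,d=wcam('w4')
v,u=np.mgrid[80:122,238:276];Q=wdep('w4',np.c_[u.ravel(),v.ravel()])
for lo,hi in((.02,.05),(.05,.06),(.06,.07),(.07,.095)):
    s=(Q[:,2]>lo)&(Q[:,2]<hi); print(lo,s.sum(),np.round(np.median(Q[s],0),4),np.round(Q[s].min(0),4),np.round(Q[s].max(0),4))
print(wonz('w4',[[256,101]],.086), wonz('w4',[[203,101],[320,190],[335,150],[345,105]],0))
```

```text
0.02 256 [ 0.4868 -0.3879  0.0446] [ 0.474  -0.4     0.0295] [ 0.4992 -0.376   0.0481]
0.05 72 [ 0.4858 -0.3886  0.0585] [ 0.4789 -0.3963  0.0566] [ 0.4946 -0.3802  0.0599]
0.06 100 [ 0.4868 -0.3877  0.0666] [ 0.4799 -0.3944  0.0601] [ 0.4945 -0.3812  0.0698]
0.07 60 [ 0.4867 -0.3875  0.0808] [ 0.4829 -0.3913  0.07  ] [ 0.4905 -0.384   0.0891]
[[ 0.48760868 -0.38667846  0.086     ]] [[ 0.42697342 -0.38654689  0.        ]
 [ 0.56619359 -0.4937173   0.        ]
 [ 0.58190054 -0.44428804  0.        ]
 [ 0.59060323 -0.39213787  0.        ]]
```

Request:
{"fn": "servo_tool", "kwargs": {"increments": [[0,[34,1,0],0],[0,[34,0,20],0],[0,[0,0,55],0],[0,[0,0,55],0],[0,[0,0,40],0]]}}

```text
time_s: 7.45
position: [0.4881, -0.384, 0.059]
tcp_rot: [[0.0, 1.0, -0.003], [1.0, -0.0, 0.004], [0.004, -0.003, -1.0]]
force: [-0.2, 0.6, 0.1]
opening: 1.0
```

Request:
{"fn": "servo_tool", "kwargs": {"increments": [[0,[0,0,30],0],[0,[0,0,3],0],[0,[0,0,0],0]]}}

```text
time_s: 7.82
position: [0.4894, -0.3871, 0.0291]
tcp_rot: [[0.002, 1.0, 0.0], [1.0, -0.002, 0.0], [0.0, 0.0, -1.0]]
force: [1.0, -0.1, -0.2]
opening: 1.001
```

Request:
{"fn": "servo_tool", "kwargs": {"increments": [[0,[-1,-3,3],0],[1,[0,0,0],0],[1,[0,0,0],0],[1,[0,0,0],0],[1,[0,0,0],0]]}}

```text
time_s: 8.45
position: [0.486, -0.3892, 0.0257]
tcp_rot: [[0.003, 1.0, 0.0], [1.0, -0.003, -0.0], [-0.0, 0.0, -1.0]]
force: [-0.8, -0.5, 1.0]
opening: 0.629
```

Request:
{"fn": "servo_tool", "kwargs": {"increments": [[1,[0,0,0],0],[1,[0,0,0],0],[1,[0,0,0],0]]}}

```text
time_s: 8.82
position: [0.486, -0.3891, 0.0255]
tcp_rot: [[0.003, 1.0, -0.0], [1.0, -0.003, 0.0], [0.0, -0.0, -1.0]]
force: [0.4, 0.8, -1.2]
opening: 0.289
```

Request:
{"fn": "servo_tool", "kwargs": {"increments": [[1,[0,0,1],0],[1,[-8,0,0],0],[1,[-8,0,0],0]]}}

```text
time_s: 9.2
position: [0.4859, -0.4036, 0.0253]
tcp_rot: [[0.004, 1.0, -0.001], [1.0, -0.004, 0.003], [0.003, -0.001, -1.0]]
force: [-0.2, 3.5, 6.6]
opening: 0.285
```

Run:
```python
from h import *
im,d=bot.capture('side');u,v=proj('side',[.486,-.40,.04])[0].astype(int);print(u,v)
cv2.imwrite('pics/s1.png',cv2.resize(im[v-45:v+45,u-50:u+50],None,fx=6,fy=6,interpolation=cv2.INTER_CUBIC))
wsnap('w5')
```

```text
258 303
```

View pics/s1.png

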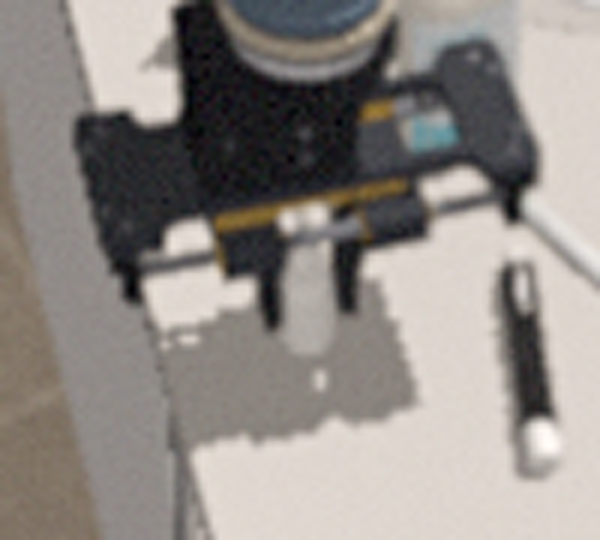

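View pics/w5.png

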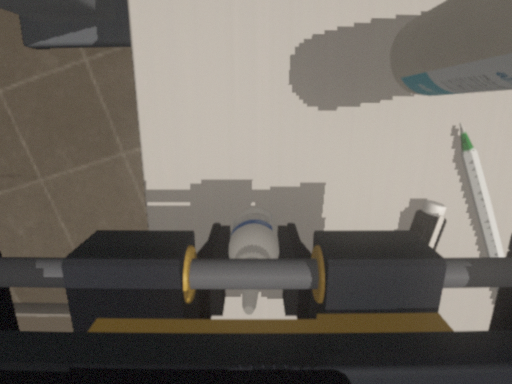

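Run:
```python
from h import *
def pts(th,py,h,tcp):  # tilt th about grasp axis fixed at grip
    g=np.array([.486,py,tcp+.0187]);a=np.array([0,-np.sin(th),np.cos(th)]);b=np.array([0,np.cos(th),np.sin(th)])
    base=g-h*a
    return [base+.013*b,base-.013*b,base+.052*a+.013*b,base+.088*a]
for th in (0,10,20,30): print(th,np.round(wproj('w5',pts(np.radians(th),-.4036,.0442,.0253)),0).tolist())
```

```text
0 [[254.0, 201.0], [254.0, 241.0], [254.0, 236.0], [254.0, 311.0]]
10 [[254.0, 191.0], [254.0, 229.0], [254.0, 241.0], [254.0, 328.0]]
20 [[254.0, 181.0], [254.0, 216.0], [254.0, 247.0], [254.0, 341.0]]
30 [[254.0, 172.0], [254.0, 204.0], [254.0, 253.0], [254.0, 350.0]]
```

```bash
cat > way.py <<'E'
from h import *
import sys
z=np.load('chute.npz');Rc,o=z['R'],z['o'];psi=np.radians(-3.8)
ex=np.array([np.cos(psi),np.sin(psi),0])
W=lambda x,y,zz:o+Rc@np.array([x,y,zz])
E=W(.0545,.140,.033)
if __name__=="__main__":
    print('E',E)
    ov=.007; h=.0442; d=h-ov
    print('start grip TCP',np.round(E+ex*(.013+.012)+[0,0,d-.0187],4))
    prev=None
    for th in range(0,71,10):
        t=np.radians(th); s=-.013*np.cos(t)+d*np.sin(t); zz=d*np.cos(t)+.013*np.sin(t)
        p=E-ex*s+np.array([0,0,zz-.0187]); print(th,np.round(p,4),np.round([s*1000,zz*1000],1))
E
python3 way.py; python3 -c "
from fit import *
z=np.load('chute.npz');L=(Q-z['o'])@z['R']
s=(abs(L[:,1]-.14)<.02)&(L[:,0]>.044)&(L[:,2]>.02)
print(np.round(np.percentile(L[s],[1,50,99],axis=0),4))
print(L[s][L[s][:,2]>.028][:,0].min(),L[s][L[s][:,2]>.028][:,0].max())
"
python3 plan.py .486 -.4036 .25 90 4
```

```text
E [0.60985772 0.29230983 0.10581397]
start grip TCP [0.6348 0.2907 0.1243]
0 [0.6228 0.2914 0.1243] [-13.   37.2]
10 [0.6162 0.2919 0.126 ] [-6.3 38.9]
20 [0.6094 0.2923 0.1265] [ 0.5 39.4]
30 [0.6025 0.2928 0.1258] [ 7.3 38.7]
40 [0.5959 0.2932 0.124 ] [14.  36.9]
50 [0.5898 0.2936 0.121 ] [20.1 33.9]
60 [0.5842 0.294  0.117 ] [25.7 29.9]
70 [0.5794 0.2943 0.1121] [30.5 24.9]
[[0.0479 0.1204 0.0204]
 [0.0496 0.1403 0.0307]
 [0.0547 0.1595 0.034 ]]
0.047386080518397045 0.05578612561059279
from [ 0.4861 -0.4052  0.0253] 89.78 turn total -0.22264217168589084 step mm 56.178667583710116 t 9.3
[0, 0, -56] -0.1
[0, 0, -56] -0.1
[0, 0, -56] -0.1
[0, 0, -56] -0.1
j6 end approx -39.708026689564846
```

Request:
{"fn": "servo_tool", "kwargs": {"increments": [[1,[0,0,-55],0],[1,[0,0,-55],0],[1,[0,0,-55],0],[1,[0,0,-50],0]]}}

```text
time_s: 9.8
position: [0.4858, -0.405, 0.2413]
tcp_rot: [[0.003, 1.0, 0.0], [1.0, -0.003, -0.001], [-0.001, 0.0, -1.0]]
force: [-0.2, -0.2, -0.0]
opening: 0.285
```

```bash
python3 plan.py .637 .2906 .24 176.2 14
```

```text
from [ 0.4858 -0.405   0.2413] 89.81 turn total -86.39082281408969 step mm 50.84808639453572 t 9.8
[50, 11, 0] -6.2
[48, 16, 0] -6.2
[46, 21, 0] -6.2
[44, 26, 0] -6.2
[41, 31, 0] -6.2
[37, 35, 0] -6.2
[33, 39, 0] -6.2
[29, 42, 0] -6.2
[24, 45, 0] -6.2
[19, 47, 0] -6.2
[14, 49, 0] -6.2
[9, 50, 0] -6.2
[3, 51, 0] -6.2
[-2, 51, 0] -6.2
j6 end approx -61.67748367988682
```

Request:
{"fn": "servo_tool", "kwargs": {"increments": [[1,[50,11,0],-6.2],[1,[48,16,0],-6.2],[1,[46,21,0],-6.2],[1,[44,26,0],-6.2],[1,[41,31,0],-6.2]]}}

```text
time_s: 10.42
position: [0.5406, -0.1545, 0.2393]
tcp_rot: [[-0.515, 0.857, -0.0], [0.857, 0.515, -0.0], [-0.0, -0.0, -1.0]]
force: [0.1, -0.2, 0.8]
opening: 0.284
```

Request:
{"fn": "servo_tool", "kwargs": {"increments": [[1,[37,35,0],-6.2],[1,[33,39,0],-6.2],[1,[29,42,0],-6.2],[1,[24,45,0],-6.2],[1,[19,47,0],-6.2]]}}

```text
time_s: 11.05
position: [0.5957, 0.0942, 0.2392]
tcp_rot: [[-0.883, 0.469, -0.0], [0.469, 0.883, -0.0], [-0.0, -0.0, -1.0]]
force: [-0.1, -0.5, -0.0]
opening: 0.285
```

Request:
{"fn": "servo_tool", "kwargs": {"increments": [[1,[14,49,0],-6.2],[1,[9,50,0],-6.2],[1,[3,51,0],-6.2],[1,[-2,51,0],-5.8],[1,[0,0,0],0]]}}

```text
time_s: 11.68
position: [0.638, 0.2958, 0.2386]
tcp_rot: [[-0.998, 0.061, 0.0], [0.061, 0.998, 0.001], [-0.0, 0.001, -1.0]]
force: [0.2, -1.4, -1.3]
opening: 0.286
```

```bash
python3 plan.py .637 .2906 .1243 176.2 2;python3 plan.py .637 .2906 .1243 176.2 4
```

```text
from [0.638  0.2958 0.2386] 176.49 turn total 0.28548350634775943 step mm 57.198275753373075 t 11.675
[0, -3, 57] 0.1
[0, -3, 57] 0.1
j6 end approx -61.67748367988682
from [0.638  0.2958 0.2386] 176.49 turn total 0.28548350634775943 step mm 28.599137876686537 t 11.675
[0, -1, 29] 0.1
[0, -1, 29] 0.1
[0, -1, 29] 0.1
[0, -1, 29] 0.1
j6 end approx -61.67748367988682
```

Request:
{"fn": "servo_tool", "kwargs": {"increments": [[1,[0,-2,40],0],[1,[0,-2,40],0],[1,[0,-1,34],0],[1,[0,0,0],0]]}}

```text
time_s: 12.18
position: [0.6352, 0.2849, 0.1219]
tcp_rot: [[-0.998, 0.068, -0.008], [0.068, 0.998, -0.003], [0.008, -0.003, -1.0]]
force: [-0.4, 0.0, -0.6]
opening: 0.289
```

Run:
```python
from h import *
wsnap('w6')
im,d=bot.capture('side');u,v=proj('side',[.62,.29,.12])[0].astype(int);print(u,v,bot.read_state()['position'])
cv2.imwrite('pics/s2.png',cv2.resize(im[v-45:v+45,u-50:u+50],None,fx=6,fy=6,interpolation=cv2.INTER_CUBIC))
```

```text
245 146 [0.63851627 0.28630307 0.1261391 ]
```

View pics/s2.png

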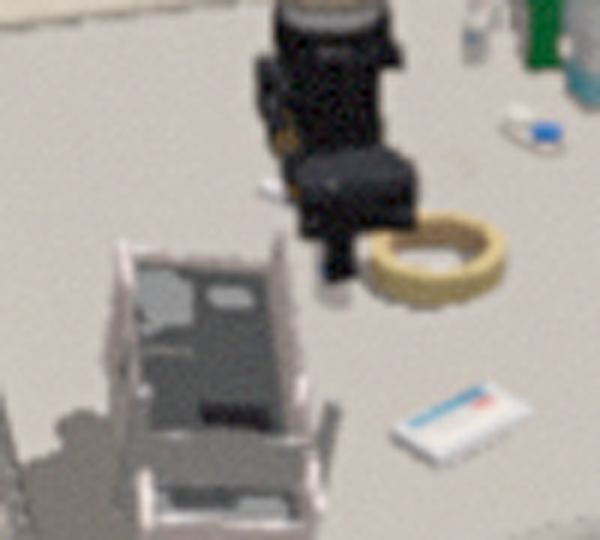

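View pics/w6.png

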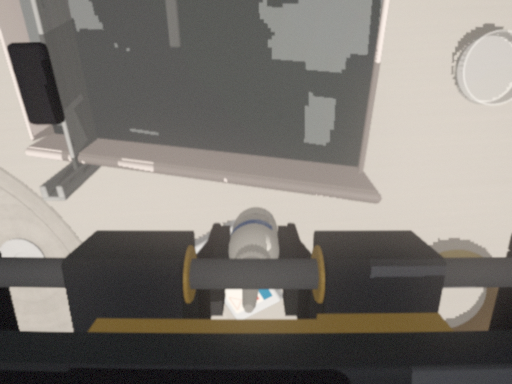

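Request:
{"fn": "servo_tool", "kwargs": {"increments": [[1,[8,0,2],0],[1,[8,0,0],0],[1,[7,0,-1],0],[1,[7,0,-1],0]]}}

```text
time_s: 12.78
position: [0.612, 0.2894, 0.1275]
tcp_rot: [[-0.998, 0.066, 0.011], [0.066, 0.998, 0.002], [-0.011, 0.002, -1.0]]
force: [7.6, -0.7, -2.1]
opening: 0.286
```

Run:
```python
from h import *
wsnap('w7');print(bot.read_state()['position'],bot.read_state()['force'])
```

```text
[0.61097066 0.28939373 0.12767332] [ 5.2840809  -1.60082981 -1.14910429]
```

View pics/w7.png

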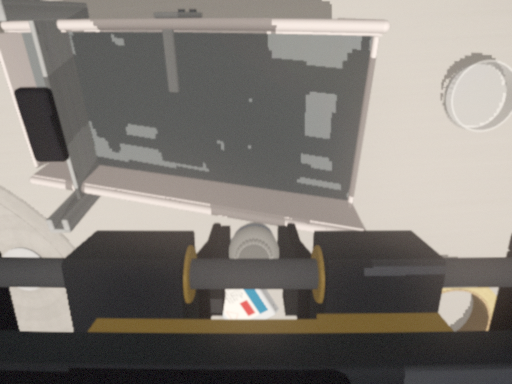

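Request:
{"fn": "servo_tool", "kwargs": {"increments": [[1,[8,0,2],0],[1,[7,0,2],0],[1,[6,0,3],0],[1,[6,0,4],0]]}}

```text
time_s: 13.32
position: [0.5847, 0.291, 0.1179]
tcp_rot: [[-0.998, 0.066, 0.01], [0.066, 0.998, 0.001], [-0.01, 0.002, -1.0]]
force: [2.3, -2.0, 2.6]
opening: 0.284
```

Run:
```python
from h import *
wsnap('w8');print(bot.read_state()['position'],bot.read_state()['force'])
```

```text
[0.58263687 0.29093862 0.11669157] [ 2.19575152 -0.82594471  3.05956961]
```

View pics/w8.png

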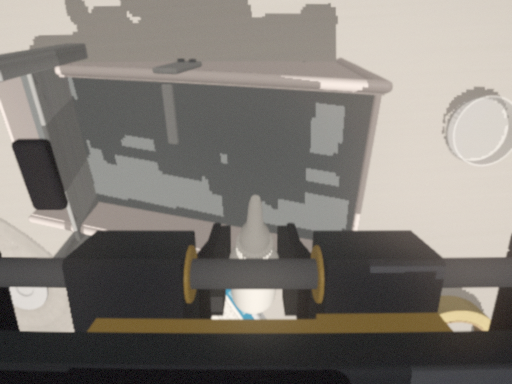

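```bash
cat > th.py <<'E'
from h import *
import sys
# th.py tag h L
def run(tag,h,L):
    z=np.load(tag+'.npz');R=z['R'];p=z['p'];ang=np.arctan2(R[1,0],R[0,0])
    fx=np.array([np.cos(ang),np.sin(ang),0]);g=p+np.array([0,0,.0187])
    for th in range(30,101,5):
        t=np.radians(th);a=np.sin(t)*fx+np.array([0,0,np.cos(t)])
        print(th,np.round(wproj(tag,[g+(L-h)*a,g+(L-h-.026)*a])).tolist())
run(sys.argv[1],float(sys.argv[2]),float(sys.argv[3]))
E
python3 th.py w8 .0442 .088
```

```text
30 [[254.0, 254.0], [254.0, 257.0]]
35 [[254.0, 243.0], [254.0, 253.0]]
40 [[254.0, 232.0], [254.0, 250.0]]
45 [[254.0, 222.0], [254.0, 246.0]]
50 [[254.0, 213.0], [254.0, 243.0]]
55 [[254.0, 205.0], [254.0, 240.0]]
60 [[254.0, 197.0], [254.0, 237.0]]
65 [[254.0, 190.0], [254.0, 234.0]]
70 [[254.0, 184.0], [254.0, 232.0]]
75 [[254.0, 179.0], [254.0, 229.0]]
80 [[254.0, 175.0], [254.0, 227.0]]
85 [[254.0, 172.0], [254.0, 226.0]]
90 [[254.0, 170.0], [254.0, 224.0]]
95 [[254.0, 168.0], [254.0, 223.0]]
100 [[254.0, 167.0], [254.0, 222.0]]
```

Request:
{"fn": "servo_tool", "kwargs": {"increments": [[1,[4,0,3],0],[1,[2,0,2],0],[1,[0,0,0],0]]}}

```text
time_s: 13.75
position: [0.5747, 0.2912, 0.1094]
tcp_rot: [[-0.998, 0.066, -0.001], [0.066, 0.998, -0.0], [0.001, -0.0, -1.0]]
force: [2.3, -0.4, 3.7]
opening: 0.285
```

```bash
python3 - <<'E'
from h import *
wsnap('w9');print(bot.read_state()['position'],bot.read_state()['force'])
im=cv2.imread('pics/w9.png');cv2.imwrite('pics/w9z.png',cv2.resize(im[130:330,180:330],None,fx=3,fy=3))
from way import W
for x in (-.006,-.003,0):print(x,np.round(W(x,.132,.031)-[0,0,.0187],4))
E
python3 th.py w9 .0442 .088 | sed -n 6,11p
```

```text
[0.57474209 0.29114183 0.10940464] [ 1.31294831 -0.81576476  3.20408909]
-0.006 [0.5495 0.2893 0.0955]
-0.003 [0.5524 0.2891 0.0949]
0 [0.5553 0.2889 0.0943]
55 [[253.0, 203.0], [253.0, 239.0]]
60 [[253.0, 195.0], [253.0, 236.0]]
65 [[253.0, 189.0], [253.0, 233.0]]
70 [[253.0, 183.0], [253.0, 231.0]]
75 [[253.0, 178.0], [253.0, 229.0]]
80 [[253.0, 174.0], [253.0, 227.0]]
```

View pics/w9z.png

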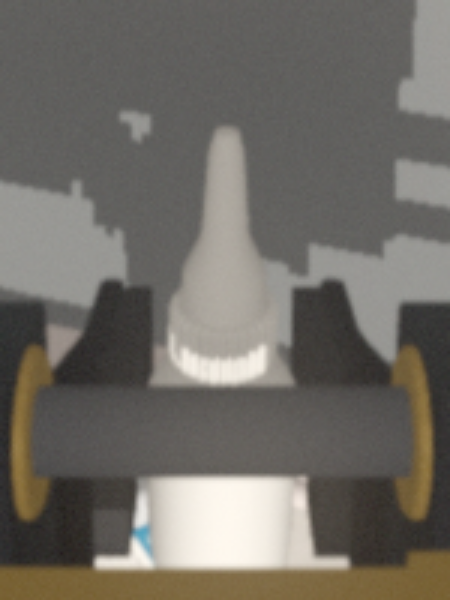

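Request:
{"fn": "servo_tool", "kwargs": {"increments": [[1,[0,0,-8],0],[1,[12,1,-2],0],[1,[10,0,0],0],[1,[0,0,10],0],[1,[0,0,0],0]]}}

```text
time_s: 14.42
position: [0.5522, 0.2933, 0.1082]
tcp_rot: [[-0.998, 0.066, -0.003], [0.066, 0.998, -0.001], [0.002, -0.001, -1.0]]
force: [0.5, -0.6, -0.4]
opening: 0.28
```

```bash
python3 - <<'E'
from h import *
wsnap('w10');print(bot.read_state()['position'],bot.read_state()['force'])
im=cv2.imread('pics/w10.png');cv2.imwrite('pics/w10z.png',cv2.resize(im[0:384,60:430],None,fx=1.6,fy=1.5))
E
python3 th.py w10 .0442 .088 | sed -n 8,13p
```

```text
[0.55281621 0.29342699 0.1086601 ] [ 0.31796566  0.80633901 -0.35539848]
65 [[253.0, 189.0], [253.0, 233.0]]
70 [[253.0, 183.0], [253.0, 231.0]]
75 [[253.0, 178.0], [253.0, 229.0]]
80 [[253.0, 174.0], [253.0, 227.0]]
85 [[253.0, 171.0], [253.0, 225.0]]
90 [[253.0, 169.0], [253.0, 224.0]]
```

View pics/w10z.png

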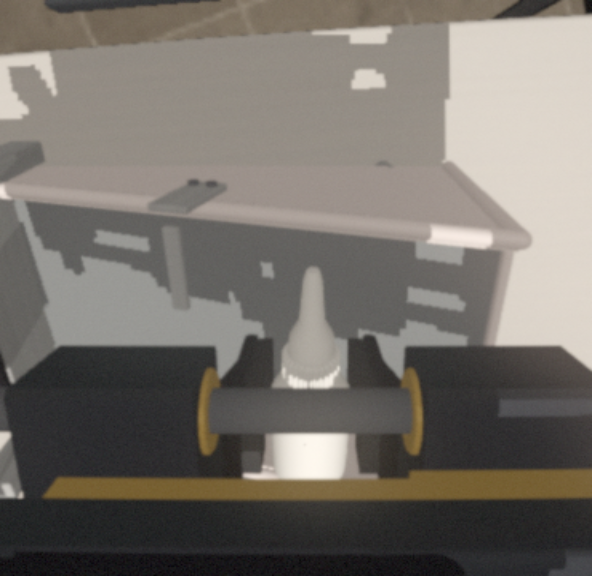

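Request:
{"fn": "servo_tool", "kwargs": {"increments": [[1,[0,0,8],0],[1,[0,0,6],0],[1,[0,0,0],0]]}}

```text
time_s: 14.85
position: [0.5529, 0.2933, 0.0947]
tcp_rot: [[-0.998, 0.066, -0.002], [0.066, 0.998, -0.001], [0.002, -0.001, -1.0]]
force: [0.9, -0.7, 0.9]
opening: 0.286
```

Request:
{"fn": "servo_tool", "kwargs": {"increments": [[0.5,[0,0,0],0],[0.5,[0,0,0],0],[0.45,[0,0,-2],0],[0.4,[0,0,-6],0],[0.3,[0,0,-15],0]]}}

```text
time_s: 15.48
position: [0.5528, 0.2934, 0.1188]
tcp_rot: [[-0.998, 0.066, -0.001], [0.066, 0.998, -0.0], [0.001, -0.001, -1.0]]
force: [0.1, -0.1, 0.1]
opening: 0.641
```

Request:
{"fn": "servo_tool", "kwargs": {"increments": [[0,[-10,0,-40],0],[0,[-20,0,-50],0],[0,[-20,0,-30],0]]}}

```text
time_s: 15.85
position: [0.6048, 0.2907, 0.2432]
tcp_rot: [[-0.998, 0.066, 0.005], [0.066, 0.998, 0.002], [-0.005, 0.002, -1.0]]
force: [0.7, -0.6, 0.0]
opening: 0.945
```

Run:
```python
from h import *
wsnap('w11');print(bot.read_state()['position'])
im=cv2.imread('pics/w11.png');cv2.imwrite('pics/w11z.png',cv2.resize(im[0:240,60:430],None,fx=2,fy=2))
```

```text
[0.60988949 0.29083283 0.24734269]
```

View pics/w11z.png

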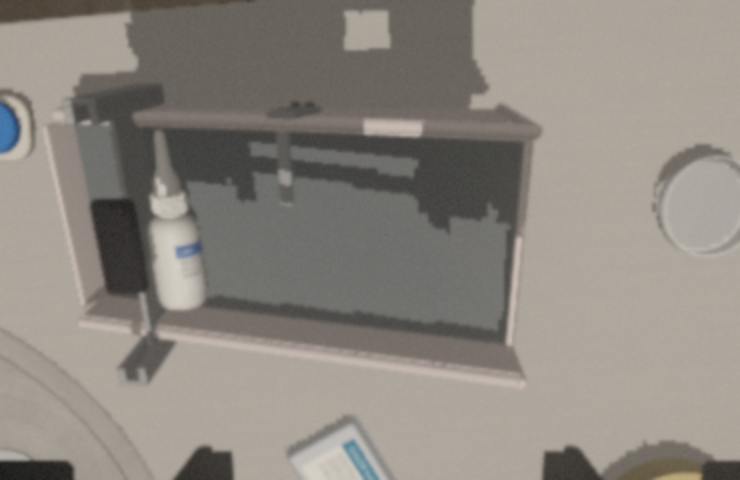

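```bash
python3 plan.py .472 -.11 .25 90 9
```

```text
from [0.6099 0.2908 0.2473] 176.17 turn total 86.16503212076569 step mm 47.099517653945206 t 15.9
[12, -45, 0] 9.6
[5, -47, 0] 9.6
[-3, -47, 0] 9.6
[-11, -46, 0] 9.6
[-19, -43, 0] 9.6
[-26, -40, 0] 9.6
[-32, -35, 0] 9.6
[-37, -29, 0] 9.6
[-41, -22, 0] 9.6
j6 end approx -13.118671796512274
```

Request:
{"fn": "servo_tool", "kwargs": {"increments": [[0,[12,-45,0],9.6],[0,[5,-47,0],9.6],[0,[-3,-47,0],9.6],[0,[-11,-46,0],9.6],[0,[-19,-43,0],9.6]]}}

```text
time_s: 16.52
position: [0.5259, 0.0666, 0.2394]
tcp_rot: [[-0.614, 0.789, 0.001], [0.789, 0.614, -0.0], [-0.001, 0.001, -1.0]]
force: [0.3, 0.1, 0.7]
opening: 0.997
```

Request:
{"fn": "servo_tool", "kwargs": {"increments": [[0,[-26,-40,0],9.6],[0,[-32,-35,0],9.6],[0,[-37,-29,0],9.6],[0,[-41,-22,0],9.6],[0,[0,0,0],0]]}}

```text
time_s: 17.15
position: [0.4649, -0.1133, 0.2394]
tcp_rot: [[0.008, 1.0, 0.001], [1.0, -0.008, -0.001], [-0.001, 0.001, -1.0]]
force: [1.3, 1.1, 0.3]
opening: 1.001
```

Run:
```python
from h import *
wsnap('w12');print(bot.read_state()['position'])
for n_ in ['drops_red']:
    for e in bot.trace('wrist',n_): print(e['p'],e['bbox'])
```

```text
[ 0.46515945 -0.11173183  0.23921583]
0.8 [247.2, 85.2, 276.2, 111.6]
```

View pics/w12.png

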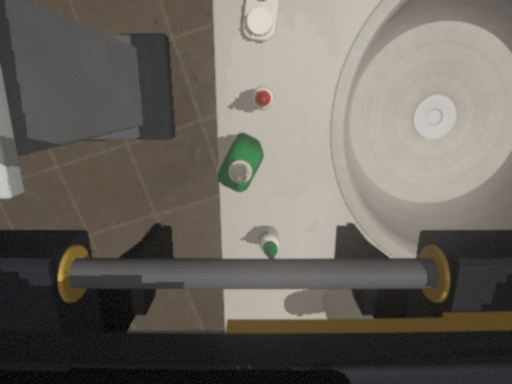

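Run:
```python
from h import *
_,_,_,_,d=wcam('w12')
def st(u0,u1,v0,v1,bands):
    v,u=np.mgrid[v0:v1,u0:u1];Q=wdep('w12',np.c_[u.ravel(),v.ravel()])
    for lo,hi in bands:
        s=(Q[:,2]>lo)&(Q[:,2]<hi)
        if s.any(): print(lo,s.sum(),np.round(np.median(Q[s],0),4),np.round(Q[s].min(0),4),np.round(Q[s].max(0),4))
print('red');st(247,280,83,118,[(.02,.05),(.05,.06),(.06,.09)])
print('bg');st(215,272,122,200,[(.01,.05),(.05,.08),(.08,.1),(.1,.14)])
print('case');st(238,285,0,46,[(.008,.03)])
print('green');st(255,285,222,258,[(.02,.05),(.05,.06),(.06,.09)])
print(wonz('w12',[[263,98]],.082))
print(wonz('w12',[[218,98],[333,98],[333,150]],.0))
```

```text
red
0.02 232 [ 0.4733 -0.0378  0.0405] [ 0.4626 -0.0516  0.0274] [ 0.4865 -0.0263  0.0442]
0.05 87 [ 0.473  -0.0389  0.0547] [ 0.4668 -0.0479  0.0509] [ 0.4821 -0.0311  0.0599]
0.06 130 [ 0.4742 -0.0399  0.0647] [ 0.4688 -0.0458  0.0602] [ 0.4798 -0.0332  0.0848]
bg
0.01 109 [ 0.4557 -0.0803  0.033 ] [ 0.4267 -0.1139  0.01  ] [ 0.473  -0.077   0.0487]
0.05 276 [ 0.4555 -0.0845  0.0745] [ 0.4286 -0.1303  0.05  ] [ 0.4744 -0.077   0.08  ]
0.08 1026 [ 0.4519 -0.0972  0.0866] [ 0.4291 -0.1296  0.08  ] [ 0.4732 -0.0791  0.0998]
0.1 416 [ 0.4527 -0.1015  0.1094] [ 0.441  -0.1151  0.1001] [ 0.4625 -0.0939  0.1331]
case
0.008 1291 [0.4729 0.0432 0.0125] [0.4544 0.0228 0.0081] [0.4926 0.0637 0.0206]
green
0.02 305 [ 0.4818 -0.202   0.0358] [ 0.4706 -0.2178  0.0202] [ 0.4951 -0.1964  0.05  ]
0.05 90 [ 0.4816 -0.2057  0.0546] [ 0.4749 -0.2139  0.0502] [ 0.4913 -0.2022  0.0598]
0.06 53 [ 0.4835 -0.2074  0.0644] [ 0.4792 -0.2113  0.0601] [ 0.4872 -0.204   0.0731]
[[ 0.4742088  -0.03897987  0.082     ]]
[[ 0.42355667 -0.0384417   0.        ]
 [ 0.55896032 -0.03941117  0.        ]
 [ 0.56226296 -0.10103485  0.        ]]
```

```bash
python3 plan.py .4745 -.035 .16 80 3
```

```text
from [ 0.4653 -0.1107  0.2391] 89.78 turn total 9.777930622377369 step mm 36.62600789083612 t 17.25
[25, 3, 26] 3.3
[25, 1, 26] 3.3
[25, 0, 26] 3.3
j6 end approx 5.781396848706265
```

Request:
{"fn": "servo_tool", "kwargs": {"increments": [[0,[25,3,26],3.3],[0,[25,1,26],3.3],[0,[25,0,26],3.3],[0,[0,0,0],0],[0,[0,0,0],0]]}}

```text
time_s: 17.88
position: [0.4748, -0.0356, 0.1612]
tcp_rot: [[0.172, 0.985, 0.001], [0.985, -0.172, -0.001], [-0.0, 0.001, -1.0]]
force: [0.5, 0.2, 0.6]
opening: 1.002
```

```bash
python3 plan.py .4745 -.035 .16 80 1
```

```text
from [ 0.4748 -0.0356  0.1612] 80.08 turn total 0.07537830132480394 step mm 1.378713376240883 t 17.875
[1, 0, 1] 0.1
j6 end approx 5.781396848706265
```

Request:
{"fn": "servo_tool", "kwargs": {"increments": [[0,[0,0,45],0],[0,[0,0,45],0],[0,[0,0,30],0],[0,[0,0,15],0],[0,[0,0,0],0]]}}

```text
time_s: 18.5
position: [0.4744, -0.0365, 0.0256]
tcp_rot: [[0.175, 0.984, 0.0], [0.984, -0.175, -0.0], [-0.0, 0.0, -1.0]]
force: [-0.5, -0.4, -0.7]
opening: 0.998
```

Request:
{"fn": "servo_tool", "kwargs": {"increments": [[1,[0,0,2],0],[1,[0,0,0],0],[1,[0,0,0],0],[1,[0,0,0],0],[1,[0,0,0],0]]}}

```text
time_s: 19.12
position: [0.4741, -0.036, 0.0237]
tcp_rot: [[0.175, 0.985, 0.0], [0.985, -0.175, -0.0], [-0.0, 0.0, -1.0]]
force: [-0.8, 0.3, -0.4]
opening: 0.517
```

Request:
{"fn": "servo_tool", "kwargs": {"increments": [[1,[0,0,0],0],[1,[0,0,0],0],[1,[0,0,-40],0],[1,[0,0,-55],0],[1,[0,0,-55],0]]}}

```text
time_s: 19.75
position: [0.4735, -0.0358, 0.1747]
tcp_rot: [[0.175, 0.985, -0.001], [0.985, -0.175, 0.0], [0.0, -0.001, -1.0]]
force: [1.0, -0.7, -0.2]
opening: 0.287
```

```bash
python3 plan.py .637 .2906 .21 176.2 10
```

```text
from [ 0.4735 -0.0358  0.1747] 79.9 turn total -96.29597702532925 step mm 36.680051152902315 t 19.75
[35, 10, -4] -9.6
[33, 16, -4] -9.6
[30, 21, -4] -9.6
[26, 26, -4] -9.6
[21, 30, -4] -9.6
[16, 33, -4] -9.6
[10, 35, -4] -9.6
[4, 36, -4] -9.6
[-2, 36, -4] -9.6
[-8, 36, -4] -9.6
j6 end approx -61.67748367988682
```

Request:
{"fn": "servo_tool", "kwargs": {"increments": [[1,[35,10,-4],-9.6],[1,[33,16,-4],-9.6],[1,[30,21,-4],-9.6],[1,[26,26,-4],-9.6],[1,[21,30,-4],-9.6]]}}

```text
time_s: 20.38
position: [0.5549, 0.1294, 0.1934]
tcp_rot: [[-0.619, 0.786, -0.001], [0.786, 0.619, -0.0], [0.0, -0.001, -1.0]]
force: [-0.0, 0.5, -0.5]
opening: 0.29
```

Request:
{"fn": "servo_tool", "kwargs": {"increments": [[1,[16,33,-4],-9.6],[1,[10,35,-4],-9.6],[1,[4,36,-4],-9.6],[1,[-2,36,-4],-9.6],[1,[-8,36,-4],-9.6]]}}

```text
time_s: 21.0
position: [0.6359, 0.2923, 0.213]
tcp_rot: [[-0.998, 0.066, -0.001], [0.066, 0.998, -0.001], [0.001, -0.001, -1.0]]
force: [0.4, -1.2, -0.3]
opening: 0.281
```

Request:
{"fn": "servo_tool", "kwargs": {"increments": [[1,[0,0,0],0],[1,[0,0,0],0]]}}

```text
time_s: 21.25
position: [0.635, 0.2909, 0.2127]
tcp_rot: [[-0.997, 0.072, -0.002], [0.072, 0.997, -0.001], [0.002, -0.001, -1.0]]
force: [-0.1, -0.2, -1.2]
opening: 0.287
```

```bash
python3 plan.py .640 .290 .125 176.2 3
python3 - <<'E'
from way import *
h=.0424;d=h-.007
for th in range(0,81,10):
    t=np.radians(th); s=-.013*np.cos(t)+d*np.sin(t); zz=d*np.cos(t)+.013*np.sin(t)
    print(th,np.round(E-ex*(s+.003*np.cos(t))+np.array([0,0,zz-.0187]),4))
E
```

```text
from [0.635  0.2909 0.2127] 175.86 turn total -0.3429533980988424 step mm 29.270889948188426 t 21.25
[-2, 0, 29] -0.1
[-2, 0, 29] -0.1
[-2, 0, 29] -0.1
j6 end approx -61.82353138332522
0 [0.6198 0.2916 0.1225]
10 [0.6136 0.2921 0.1242]
20 [0.6072 0.2925 0.1248]
30 [0.6008 0.2929 0.1243]
40 [0.5948 0.2933 0.1226]
50 [0.5892 0.2937 0.1198]
60 [0.5843 0.294  0.1161]
70 [0.5801 0.2943 0.1114]
80 [0.5768 0.2945 0.1061]
```

Request:
{"fn": "servo_tool", "kwargs": {"increments": [[1,[-2,0,40],0],[1,[0,0,35],0],[1,[0,0,15],0],[1,[0,0,0],0]]}}

```text
time_s: 21.75
position: [0.6372, 0.2903, 0.1225]
tcp_rot: [[-0.997, 0.073, -0.003], [0.073, 0.997, -0.001], [0.003, -0.001, -1.0]]
force: [0.1, 0.1, -0.3]
opening: 0.288
```

```bash
python3 plan.py .6198 .291 .122 176.2 2; python3 -c "
from h import *
wsnap('w13')"
```

```text
from [0.6372 0.2903 0.1225] 175.84 turn total -0.3621324247095288 step mm 8.704559351696911 t 21.75
[9, 0, 0] -0.2
[9, 0, 0] -0.2
j6 end approx -61.049649150840224
```

View pics/w13.png

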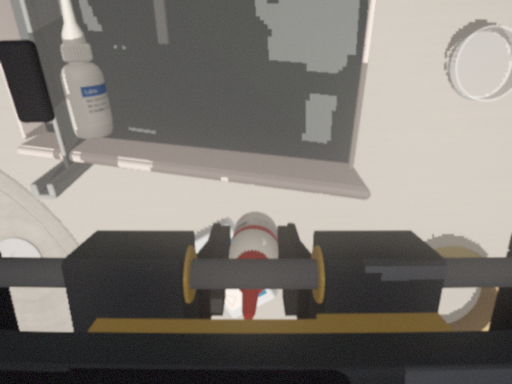

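Red held upright, the rim lies ahead of its base. Now the same pivot motion.

Request:
{"fn": "servo_tool", "kwargs": {"increments": [[1,[9,0,0],0],[1,[9,0,0],0],[1,[7,0,-1],0],[1,[7,0,-1],0],[1,[7,0,1],0]]}}

```text
time_s: 22.42
position: [0.6042, 0.2945, 0.1276]
tcp_rot: [[-0.997, 0.071, 0.014], [0.071, 0.997, 0.002], [-0.014, 0.003, -1.0]]
force: [7.8, -2.8, 2.8]
opening: 0.287
```

Request:
{"fn": "servo_tool", "kwargs": {"increments": [[1,[6,0,2],0],[1,[6,0,3],0],[1,[5,0,4],0],[1,[4,0,4],0],[1,[3,0,4],0]]}}

```text
time_s: 23.05
position: [0.5755, 0.296, 0.1084]
tcp_rot: [[-0.997, 0.071, 0.002], [0.071, 0.997, 0.0], [-0.002, 0.001, -1.0]]
force: [1.0, 0.4, 3.0]
opening: 0.279
```

```bash
python3 - <<'E'
from h import *
wsnap('w14');print(bot.read_state()['position'],bot.read_state()['force'])
im=cv2.imread('pics/w14.png');cv2.imwrite('pics/w14z.png',cv2.resize(im[100:384,60:430],None,fx=2,fy=2))
E
python3 th.py w14 .0424 .084 | sed -n 5,13p
```

```text
[0.57454447 0.29590424 0.10743991] [ 0.44227825 -1.50840786  2.42395486]
50 [[254.0, 215.0], [254.0, 245.0]]
55 [[254.0, 207.0], [254.0, 242.0]]
60 [[254.0, 200.0], [254.0, 239.0]]
65 [[254.0, 193.0], [254.0, 237.0]]
70 [[254.0, 188.0], [254.0, 235.0]]
75 [[254.0, 183.0], [254.0, 233.0]]
80 [[254.0, 179.0], [254.0, 231.0]]
85 [[254.0, 176.0], [254.0, 229.0]]
90 [[254.0, 174.0], [254.0, 228.0]]
```

View pics/w14z.png

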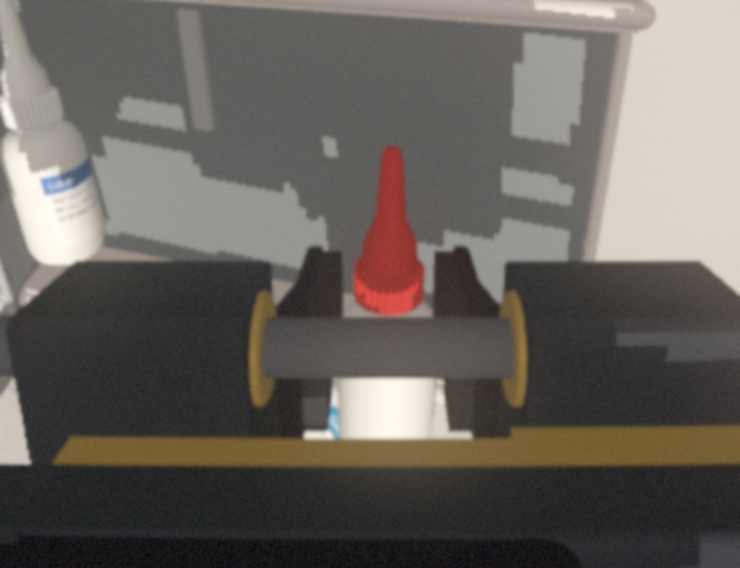

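Request:
{"fn": "servo_tool", "kwargs": {"increments": [[1,[0,0,-9],0],[1,[11,-2,-2],0],[1,[11,-1,0],0],[1,[0,0,10],0],[1,[0,0,8],0]]}}

```text
time_s: 23.72
position: [0.5526, 0.2944, 0.0996]
tcp_rot: [[-0.997, 0.071, -0.001], [0.071, 0.997, -0.0], [0.001, -0.0, -1.0]]
force: [0.1, -0.2, -0.9]
opening: 0.282
```

Request:
{"fn": "servo_tool", "kwargs": {"increments": [[1,[0,0,5],0],[1,[0,0,0],0]]}}

```text
time_s: 23.98
position: [0.5529, 0.2942, 0.0946]
tcp_rot: [[-0.997, 0.072, -0.001], [0.072, 0.997, -0.0], [0.001, -0.001, -1.0]]
force: [0.2, -0.1, 0.3]
opening: 0.28
```

```bash
python3 - <<'E'
from h import *
wsnap('w15');print(bot.read_state()['position'],bot.read_state()['force'])
im=cv2.imread('pics/w15.png');cv2.imwrite('pics/w15z.png',cv2.resize(im[60:384,60:430],None,fx=1.8,fy=1.8))
E
python3 th.py w15 .0424 .084 | sed -n 8,13p
```

```text
[0.55313502 0.29429545 0.0950943 ] [ 0.78522558 -0.39337184 -0.62386341]
65 [[253.0, 193.0], [253.0, 237.0]]
70 [[253.0, 187.0], [253.0, 234.0]]
75 [[253.0, 183.0], [253.0, 232.0]]
80 [[253.0, 179.0], [253.0, 231.0]]
85 [[253.0, 176.0], [253.0, 229.0]]
90 [[253.0, 174.0], [253.0, 228.0]]
```

View pics/w15z.png

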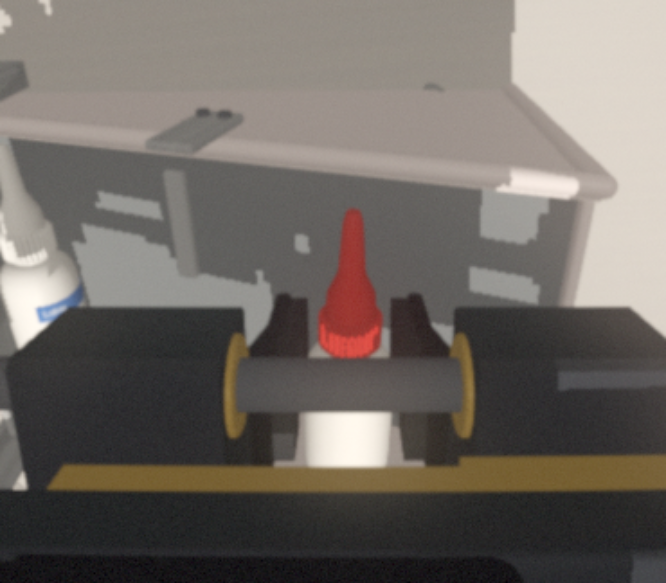

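Tip at row ~177 → about 83°, inside the front wall. Release.

Request:
{"fn": "servo_tool", "kwargs": {"increments": [[0.5,[0,0,0],0],[0.5,[0,0,0],0],[0.45,[0,0,-2],0],[0.4,[0,0,-6],0],[0.3,[0,0,-15],0]]}}

```text
time_s: 24.65
position: [0.5526, 0.2943, 0.1188]
tcp_rot: [[-0.997, 0.071, -0.001], [0.071, 0.997, -0.0], [0.001, -0.0, -1.0]]
force: [0.1, 0.3, -0.4]
opening: 0.642
```

Request:
{"fn": "servo_tool", "kwargs": {"increments": [[0,[-10,0,-40],0],[0,[-20,0,-50],0],[0,[-20,0,-30],0]]}}

```text
time_s: 25.02
position: [0.6045, 0.2913, 0.2432]
tcp_rot: [[-0.997, 0.071, 0.005], [0.071, 0.997, 0.002], [-0.005, 0.002, -1.0]]
force: [-0.1, -0.5, -0.6]
opening: 0.945
```

```bash
python3 - <<'E'
from h import *
wsnap('w16')
im=cv2.imread('pics/w16.png');cv2.imwrite('pics/w16z.png',cv2.resize(im[0:240,60:430],None,fx=2,fy=2))
E
python3 plan.py .475 -.28 .25 90 12
```

```text
from [0.6096 0.2914 0.2473] 175.87 turn total 85.86552782176227 step mm 48.920762032965406 t 25.075
[8, -48, 0] 7.2
[2, -49, 0] 7.2
[-5, -49, 0] 7.2
[-11, -48, 0] 7.2
[-16, -46, 0] 7.2
[-22, -44, 0] 7.2
[-27, -41, 0] 7.2
[-32, -37, 0] 7.2
[-37, -32, 0] 7.2
[-40, -28, 0] 7.2
[-44, -22, 0] 7.2
[-46, -17, 0] 7.2
j6 end approx -30.518230678875234
```

View pics/w16z.png

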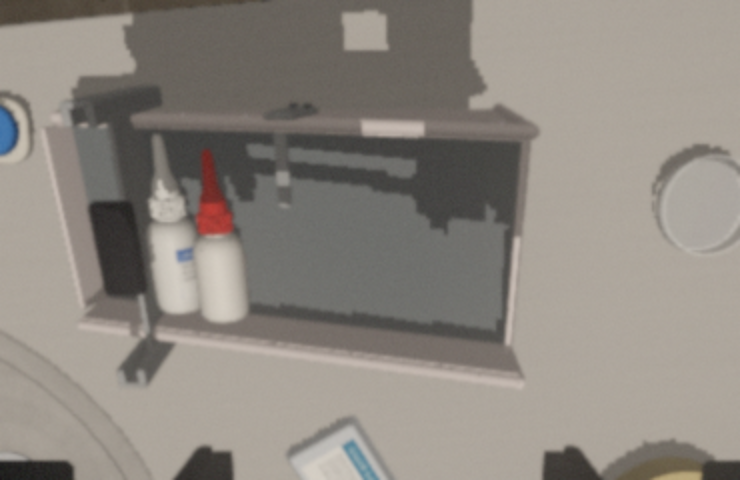

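Request:
{"fn": "servo_tool", "kwargs": {"increments": [[0,[8,-48,0],7.2],[0,[2,-49,0],7.2],[0,[-5,-49,0],7.2],[0,[-11,-48,0],7.2],[0,[-16,-46,0],7.2]]}}

```text
time_s: 25.7
position: [0.546, 0.0511, 0.2391]
tcp_rot: [[-0.762, 0.647, 0.001], [0.647, 0.762, -0.0], [-0.001, 0.0, -1.0]]
force: [0.3, -0.2, 0.6]
opening: 1.004
```

Request:
{"fn": "servo_tool", "kwargs": {"increments": [[0,[-22,-44,0],7.2],[0,[-27,-41,0],7.2],[0,[-32,-37,0],7.2],[0,[-37,-32,0],7.2],[0,[-40,-28,0],7.2]]}}

```text
time_s: 26.32
position: [0.4889, -0.187, 0.2392]
tcp_rot: [[-0.236, 0.972, 0.001], [0.972, 0.236, -0.0], [-0.001, 0.001, -1.0]]
force: [0.3, -0.2, 0.4]
opening: 1.0
```

Request:
{"fn": "servo_tool", "kwargs": {"increments": [[0,[-44,-22,0],7.2],[0,[-46,-17,0],6.7],[0,[0,0,0],0],[0,[0,0,0],0]]}}

```text
time_s: 26.82
position: [0.4668, -0.2806, 0.2387]
tcp_rot: [[-0.0, 1.0, -0.0], [1.0, 0.0, 0.001], [0.001, -0.0, -1.0]]
force: [-0.2, 0.6, 0.0]
opening: 0.996
```

```bash
python3 - <<'E'
from h import *
wsnap('w17');print(bot.read_state()['position'])
r=bot.trace('wrist','drops_green');print([(e['p'],e['bbox']) for e in r])
b=r[0]['bbox'];u0,v0,u1,v1=[int(x) for x in b]
v,u=np.mgrid[v0-5:v1+6,u0-5:u1+6];Q=wdep('w17',np.c_[u.ravel(),v.ravel()])
for lo,hi in [(.02,.046),(.046,.06),(.06,.09)]:
    s=(Q[:,2]>lo)&(Q[:,2]<hi)
    if s.any(): print(lo,s.sum(),np.round(np.median(Q[s],0),4),np.round(Q[s].min(0),4),np.round(Q[s].max(0),4))
E
python3 plan.py .483 -.2085 .16 90 3
```

```text
[ 0.4669956  -0.28004779  0.23863712]
[(0.96, [257.9, 89.7, 281.9, 114.4])]
0.02 240 [ 0.4794 -0.2089  0.0366] [ 0.4701 -0.2227  0.0209] [ 0.495  -0.1983  0.0459]
0.046 131 [ 0.4821 -0.2107  0.0518] [ 0.475  -0.2188  0.0463] [ 0.4916 -0.2028  0.06  ]
0.06 77 [ 0.4828 -0.2104  0.0655] [ 0.4788 -0.2155  0.06  ] [ 0.4878 -0.2058  0.0808]
from [ 0.4672 -0.2798  0.2386] 90.11 turn total 0.11367570362097013 step mm 35.779990591354284 t 26.925
[24, 5, 26] 0.0
[24, 5, 26] 0.0
[24, 5, 26] 0.0
j6 end approx -23.34874758529675
```

View pics/w17.png

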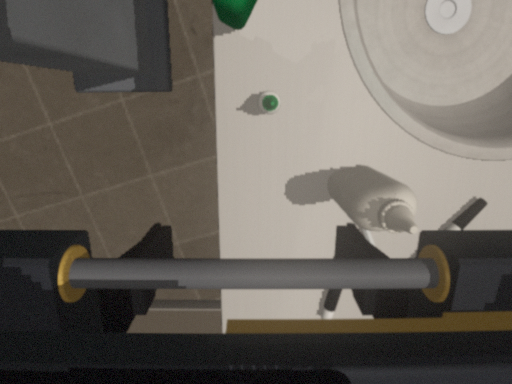

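Request:
{"fn": "servo_tool", "kwargs": {"increments": [[0,[24,5,26],0],[0,[23,5,26],0],[0,[23,5,26],0],[0,[0,1,40],0],[0,[0,0,40],0]]}}

```text
time_s: 27.55
position: [0.484, -0.2096, 0.0801]
tcp_rot: [[-0.004, 1.0, 0.001], [1.0, 0.004, -0.001], [-0.001, 0.001, -1.0]]
force: [0.1, -0.8, -0.6]
opening: 1.001
```

Request:
{"fn": "servo_tool", "kwargs": {"increments": [[0,[0,0,40],0],[0,[0,0,15],0],[0,[0,0,5],0],[0,[0,0,0],0]]}}

```text
time_s: 28.05
position: [0.4839, -0.2115, 0.0213]
tcp_rot: [[-0.001, 1.0, 0.001], [1.0, 0.001, -0.001], [-0.001, 0.001, -1.0]]
force: [-0.5, -0.4, 0.4]
opening: 1.001
```

Request:
{"fn": "servo_tool", "kwargs": {"increments": [[1,[1,-1,1],0],[1,[0,0,0],0],[1,[0,0,0],0],[1,[0,0,0],0],[1,[0,0,0],0]]}}

```text
time_s: 28.68
position: [0.4822, -0.2104, 0.0196]
tcp_rot: [[-0.0, 1.0, 0.0], [1.0, 0.0, -0.0], [-0.0, 0.0, -1.0]]
force: [-0.9, 0.8, -0.2]
opening: 0.516
```

Request:
{"fn": "servo_tool", "kwargs": {"increments": [[1,[0,0,0],0],[1,[0,0,0],0],[1,[0,0,-45],0],[1,[0,0,-60],0],[1,[0,0,-60],0]]}}

```text
time_s: 29.3
position: [0.4817, -0.2101, 0.1858]
tcp_rot: [[-0.0, 1.0, -0.001], [1.0, 0.0, 0.001], [0.001, -0.001, -1.0]]
force: [0.1, -0.2, 0.1]
opening: 0.285
```

```bash
python3 plan.py .637 .2906 .21 176.2 12;python3 - <<'E'
from way import *
h=.0388;d=h-.007
for th in range(0,81,10):
    t=np.radians(th); s=-.013*np.cos(t)+d*np.sin(t); zz=d*np.cos(t)+.013*np.sin(t)
    print(th,np.round(E-ex*(s)+np.array([0,0,zz-.0187]),4))
E
```

```text
from [ 0.4817 -0.2101  0.1858] 90.0 turn total -86.19749491068819 step mm 43.73071710416694 t 29.3
[42, 13, -2] -7.2
[40, 18, -2] -7.2
[37, 23, -2] -7.2
[34, 27, -2] -7.2
[30, 31, -2] -7.2
[26, 35, -2] -7.2
[22, 38, -2] -7.2
[17, 40, -2] -7.2
[11, 42, -2] -7.2
[6, 43, -2] -7.2
[1, 44, -2] -7.2
[-5, 43, -2] -7.2
j6 end approx -61.67748367988685
0 [0.6228 0.2914 0.1189]
10 [0.6171 0.2918 0.1207]
20 [0.6112 0.2922 0.1214]
30 [0.6052 0.2926 0.1212]
40 [0.5994 0.293  0.1198]
50 [0.5939 0.2934 0.1175]
60 [0.5889 0.2937 0.1143]
70 [0.5845 0.294  0.1102]
80 [0.5809 0.2942 0.1054]
```

Request:
{"fn": "servo_tool", "kwargs": {"increments": [[1,[42,13,-4],-7.2],[1,[40,18,-4],-7.2],[1,[37,23,-4],-7.2],[1,[34,27,-2],-7.2],[1,[30,31,-2],-7.2]]}}

```text
time_s: 29.92
position: [0.5463, -0.0006, 0.2005]
tcp_rot: [[-0.591, 0.806, -0.0], [0.806, 0.591, 0.0], [0.0, -0.0, -1.0]]
force: [0.9, -0.7, -0.4]
opening: 0.285
```

Request:
{"fn": "servo_tool", "kwargs": {"increments": [[1,[26,35,-2],-7.2],[1,[22,38,-2],-7.2],[1,[17,40,-2],-7.2],[1,[11,42,-2],-7.2],[1,[6,43,-2],-7.2]]}}

```text
time_s: 30.55
position: [0.6104, 0.2074, 0.2102]
tcp_rot: [[-0.952, 0.305, -0.001], [0.305, 0.952, -0.0], [0.001, -0.001, -1.0]]
force: [-0.4, -0.1, -0.0]
opening: 0.283
```

Request:
{"fn": "servo_tool", "kwargs": {"increments": [[1,[1,44,0],-7.2],[1,[-5,43,0],-7],[1,[0,0,0],0],[1,[0,0,0],0]]}}

```text
time_s: 31.05
position: [0.6353, 0.289, 0.2098]
tcp_rot: [[-0.998, 0.066, -0.002], [0.066, 0.998, -0.001], [0.002, -0.001, -1.0]]
force: [-0.7, -1.0, -0.4]
opening: 0.286
```

```bash
python3 plan.py .638 .290 .119 176.2 1
```

```text
from [0.6353 0.289  0.2098] 176.19 turn total -0.010253074654741567 step mm 90.82623314425402 t 31.05
[-3, 1, 91] -0.0
j6 end approx -61.756045219583456
```

Request:
{"fn": "servo_tool", "kwargs": {"increments": [[1,[-3,1,40],0],[1,[0,0,35],0],[1,[0,0,16],0],[1,[0,0,0],0]]}}

```text
time_s: 31.55
position: [0.6385, 0.2891, 0.1185]
tcp_rot: [[-0.998, 0.068, -0.003], [0.068, 0.998, -0.001], [0.003, -0.001, -1.0]]
force: [0.5, 0.0, -0.6]
opening: 0.284
```

Request:
{"fn": "servo_tool", "kwargs": {"increments": [[1,[8,0,0],0],[1,[8,0,0],0],[1,[6,0,-1],0],[1,[6,0,-1],0],[1,[6,0,1],0]]}}

```text
time_s: 32.17
position: [0.6124, 0.2923, 0.1257]
tcp_rot: [[-0.998, 0.066, 0.018], [0.066, 0.998, 0.001], [-0.018, 0.002, -1.0]]
force: [8.1, -5.9, 11.6]
opening: 0.284
```

Request:
{"fn": "servo_tool", "kwargs": {"increments": [[1,[6,0,1],0],[1,[5,0,3],0],[1,[5,0,4],0],[1,[4,0,4],0],[1,[4,0,4],0]]}}

```text
time_s: 32.8
position: [0.5827, 0.2939, 0.1106]
tcp_rot: [[-0.998, 0.066, 0.005], [0.066, 0.998, 0.001], [-0.005, 0.001, -1.0]]
force: [-6.2, -2.5, 16.9]
opening: 0.287
```

```bash
python3 - <<'E'
from h import *
wsnap('w18');print(bot.read_state()['position'],bot.read_state()['force'])
im=cv2.imread('pics/w18.png');cv2.imwrite('pics/w18z.png',cv2.resize(im[100:384,60:430],None,fx=2,fy=2))
E
python3 th.py w18 .0388 .080 | sed -n 5,13p
```

```text
[0.57993232 0.29401993 0.10850309] [-3.09142445 -0.15437395  1.03349665]
50 [[254.0, 216.0], [254.0, 245.0]]
55 [[254.0, 208.0], [254.0, 242.0]]
60 [[254.0, 201.0], [254.0, 240.0]]
65 [[254.0, 194.0], [254.0, 238.0]]
70 [[254.0, 189.0], [254.0, 236.0]]
75 [[254.0, 184.0], [254.0, 234.0]]
80 [[254.0, 180.0], [254.0, 232.0]]
85 [[254.0, 177.0], [254.0, 230.0]]
90 [[254.0, 175.0], [254.0, 229.0]]
```

View pics/w18z.png

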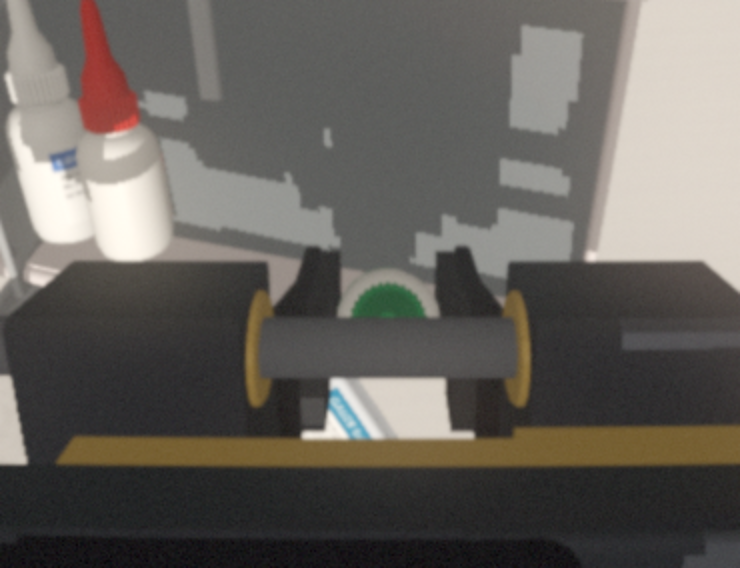

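Request:
{"fn": "servo_tool", "kwargs": {"increments": [[1,[0,0,-25],0],[1,[-22,0,-10],0],[1,[-28,0,0],0],[1,[0,0,0],0],[1,[0,0,0],0]]}}

```text
time_s: 33.48
position: [0.6296, 0.2909, 0.1394]
tcp_rot: [[-0.998, 0.066, -0.002], [0.066, 0.998, -0.0], [0.002, -0.0, -1.0]]
force: [-0.1, 0.2, -0.6]
opening: 0.294
```

```bash
python3 - <<'E'
from h import *
wsnap('w19');print(bot.read_state()['position'],bot.read_state()['force'])
im,d=bot.capture('side');u,v=proj('side',[.62,.29,.16])[0].astype(int)
a=cv2.resize(im[v-30:v+40,u-40:u+40],None,fx=6,fy=6,interpolation=cv2.INTER_CUBIC)
w=cv2.imread('pics/w19.png');b=cv2.resize(w[180:330,190:320],None,fx=2.4,fy=2.4)
c=np.zeros((max(a.shape[0],b.shape[0]),a.shape[1]+b.shape[1],3),np.uint8);c[:a.shape[0],:a.shape[1]]=a;c[:b.shape[0],a.shape[1]:]=b
cv2.imwrite('pics/c19.png',c);print(c.shape)
E
python3 th.py w19 .0388 .080 | sed -n 1,3p
```

```text
[0.62939767 0.29094225 0.13928165] [-0.33497722  0.28885995 -0.41180018]
(420, 792, 3)
30 [[253.0, 252.0], [253.0, 256.0]]
35 [[253.0, 242.0], [253.0, 253.0]]
40 [[253.0, 233.0], [253.0, 250.0]]
```

View pics/c19.png

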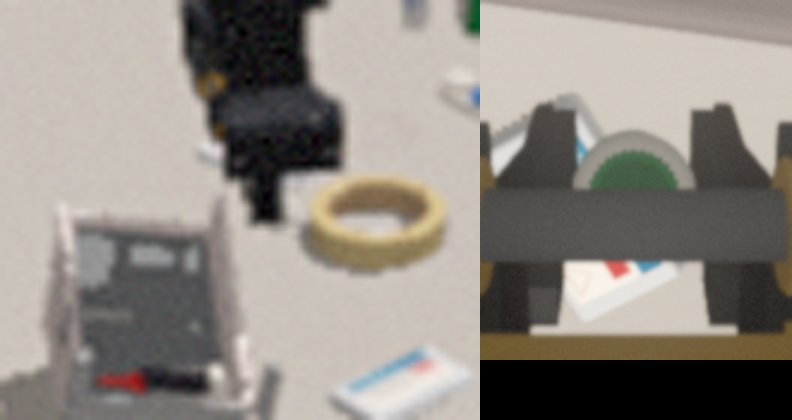

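Run:
```python
from h import *
z=np.load('w19.npz');d=z['d'];im=cv2.imread('pics/w19.png')
for v in range(230,262,3):
    print(v,[ (np.round((wdep('w19',[(u,v)])[0]-z['p'])*1000).astype(int).tolist(), im[v,u].tolist()) for u in (235,253)])
for v in (292,296,300):
    print(v,[ (np.round((wdep('w19',[(u,v)])[0]-z['p'])*1000).astype(int).tolist()) for u in (232,244,253,262,270)])
```

```text
230 [([47, -21, -135], [163, 167, 168]), ([50, -4, -140], [191, 201, 209])]
233 [([48, -21, -130], [175, 180, 181]), ([52, -4, -138], [177, 187, 193])]
236 [([51, -21, -131], [207, 211, 214]), ([-11, 0, 16], [137, 145, 150])]
239 [([54, -22, -131], [220, 224, 226]), ([-10, 0, 19], [140, 150, 156])]
242 [([-4, -9, 8], [170, 172, 165]), ([-14, 1, 31], [116, 131, 123])]
245 [([-7, -8, 18], [131, 140, 143]), ([-13, 1, 32], [78, 108, 75])]
248 [([-6, -8, 18], [138, 149, 153]), ([-15, 1, 39], [71, 92, 70])]
251 [([-5, -8, 20], [142, 151, 156]), ([-15, 1, 42], [73, 95, 74])]
254 [([-4, -8, 22], [136, 147, 150]), ([-17, 1, 49], [70, 93, 69])]
257 [([-3, -8, 22], [124, 138, 135]), ([-21, 1, 58], [70, 93, 69])]
260 [([-33, -3, 84], [74, 80, 82]), ([-33, 2, 85], [74, 78, 80])]
292 [[112, -29, -130], [112, -17, -129], [113, -8, -130], [114, 1, -131], [114, 9, -130]]
296 [[117, -30, -131], [117, -18, -130], [117, -8, -129], [119, 1, -131], [125, 9, -140]]
300 [[121, -30, -130], [122, -18, -130], [122, -9, -130], [129, 0, -139], [130, 9, -140]]
```

Request:
{"fn": "servo_tool", "kwargs": {"increments": [[1,[0,0,14],0],[1,[0,0,10],0],[1,[6,0,0],0],[1,[6,0,0],0],[1,[5,0,1],0]]}}

```text
time_s: 34.2
position: [0.614, 0.2921, 0.115]
tcp_rot: [[-0.998, 0.066, 0.001], [0.066, 0.998, 0.0], [-0.001, 0.0, -1.0]]
force: [0.4, -1.0, 0.0]
opening: 0.289
```

Request:
{"fn": "servo_tool", "kwargs": {"increments": [[1,[5,0,0],0],[1,[5,0,1],0],[1,[5,0,1],0],[1,[5,0,2],0]]}}

```text
time_s: 34.7
position: [0.6024, 0.2931, 0.1142]
tcp_rot: [[-0.998, 0.066, 0.019], [0.066, 0.998, 0.002], [-0.019, 0.003, -1.0]]
force: [8.5, -2.0, 6.9]
opening: 0.284
```

```bash
python3 - <<'E'
from h import *
wsnap('w20');print(bot.read_state()['position'],bot.read_state()['force'])
im=cv2.imread('pics/w20.png');cv2.imwrite('pics/w20z.png',cv2.resize(im[100:384,60:430],None,fx=2,fy=2))
E
python3 th.py w20 .0388 .080 | sed -n 1,9p
```

```text
[0.60079706 0.29322031 0.11387734] [ 6.78049353 -1.61820449  4.64641663]
30 [[254.0, 256.0], [254.0, 258.0]]
35 [[254.0, 246.0], [254.0, 255.0]]
40 [[254.0, 236.0], [254.0, 252.0]]
45 [[254.0, 227.0], [254.0, 249.0]]
50 [[254.0, 218.0], [254.0, 246.0]]
55 [[254.0, 210.0], [254.0, 243.0]]
60 [[254.0, 202.0], [254.0, 241.0]]
65 [[254.0, 196.0], [254.0, 238.0]]
70 [[254.0, 190.0], [254.0, 236.0]]
```

View pics/w20z.png

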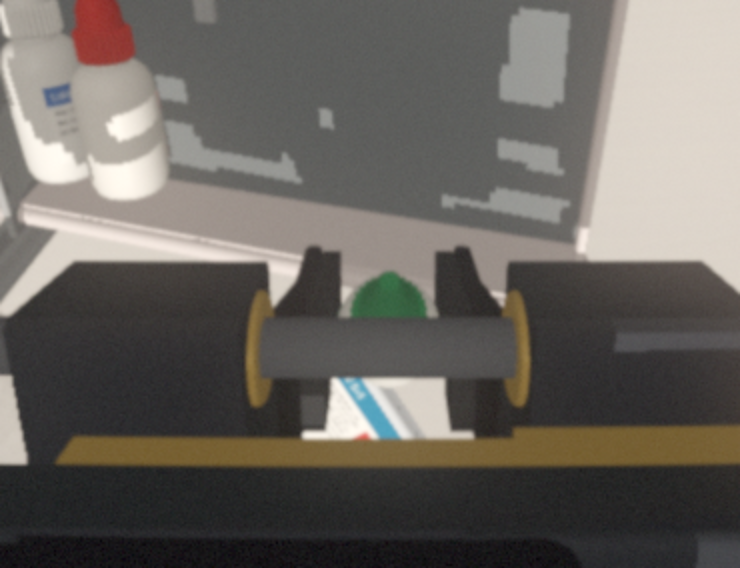

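Request:
{"fn": "servo_tool", "kwargs": {"increments": [[1,[5,0,2],0],[1,[5,0,3],0],[1,[4,0,3],0],[1,[4,0,3],0]]}}

```text
time_s: 35.25
position: [0.5767, 0.2944, 0.1]
tcp_rot: [[-0.998, 0.066, 0.002], [0.066, 0.998, 0.0], [-0.001, 0.0, -1.0]]
force: [2.1, -1.6, 3.8]
opening: 0.278
```

```bash
python3 - <<'E'
from h import *
wsnap('w21');print(bot.read_state()['position'],bot.read_state()['force'])
im=cv2.imread('pics/w21.png');cv2.imwrite('pics/w21z.png',cv2.resize(im[100:384,60:430],None,fx=2,fy=2))
E
python3 th.py w21 .0388 .080 | sed -n 4,13p
```

```text
[0.57495159 0.29441649 0.09910041] [ 0.49437194 -1.837953    2.83295421]
45 [[253.0, 224.0], [254.0, 248.0]]
50 [[253.0, 215.0], [254.0, 245.0]]
55 [[253.0, 207.0], [254.0, 242.0]]
60 [[253.0, 200.0], [254.0, 240.0]]
65 [[253.0, 194.0], [254.0, 237.0]]
70 [[253.0, 188.0], [254.0, 235.0]]
75 [[253.0, 184.0], [254.0, 233.0]]
80 [[253.0, 180.0], [254.0, 232.0]]
85 [[253.0, 177.0], [254.0, 230.0]]
90 [[253.0, 175.0], [254.0, 229.0]]
```

View pics/w21z.png

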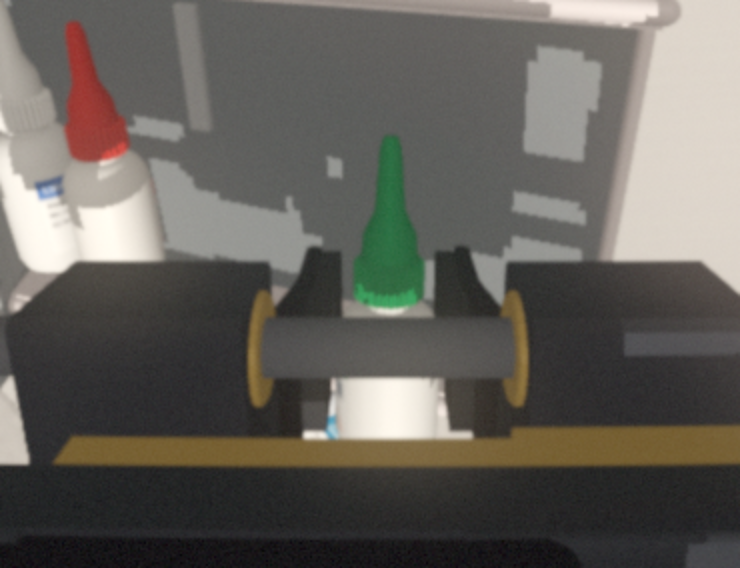

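Run:
```python
from h import *
z=np.load('w21.npz')
for v in range(168,252,5):
    print(v,np.round((wdep('w21',[(253 if v<240 else 254,v)])[0]-z['p'])*1000,1).tolist())
```

```text
168 [-44.0, 2.7, 17.7]
173 [-41.6, 2.5, 17.3]
178 [-39.3, 2.4, 17.2]
183 [-37.1, 2.2, 17.7]
188 [-34.9, 2.1, 18.4]
193 [-32.8, 2.0, 19.3]
198 [-30.5, 1.8, 19.4]
203 [-28.7, 1.7, 21.2]
208 [-26.0, 1.5, 20.0]
213 [-23.6, 1.3, 20.2]
218 [-21.8, 1.2, 21.8]
223 [-19.9, 1.1, 23.1]
228 [-18.1, 1.0, 24.7]
233 [-15.4, 0.8, 24.0]
238 [-12.8, 0.6, 23.7]
243 [-11.1, 1.0, 25.5]
248 [-9.0, 0.8, 26.1]
```

Request:
{"fn": "servo_tool", "kwargs": {"increments": [[1,[0,0,-14],0],[1,[9,-1,0],0],[1,[9,-1,0],0],[1,[0,0,10],0],[1,[0,0,8],0]]}}

```text
time_s: 35.92
position: [0.5576, 0.2936, 0.0945]
tcp_rot: [[-0.998, 0.066, -0.001], [0.066, 0.998, -0.0], [0.001, -0.0, -1.0]]
force: [-0.3, 0.3, -0.1]
opening: 0.282
```

Request:
{"fn": "servo_tool", "kwargs": {"increments": [[1,[0,0,0],0]]}}

```text
time_s: 36.05
position: [0.5576, 0.2933, 0.0941]
tcp_rot: [[-0.998, 0.066, -0.002], [0.066, 0.998, -0.001], [0.002, -0.001, -1.0]]
force: [0.4, -0.5, -0.8]
opening: 0.28
```

Request:
{"fn": "servo_tool", "kwargs": {"increments": [[0.5,[0,0,0],0],[0.5,[0,0,0],0],[0.45,[0,0,-2],0],[0.4,[0,0,-6],0],[0.3,[0,0,-15],0]]}}

```text
time_s: 36.67
position: [0.5578, 0.2935, 0.1188]
tcp_rot: [[-0.998, 0.066, -0.001], [0.066, 0.998, -0.0], [0.001, -0.0, -1.0]]
force: [-0.5, -0.4, -0.0]
opening: 0.638
```

Request:
{"fn": "servo_tool", "kwargs": {"increments": [[0,[-10,0,-40],0],[0,[-20,0,-50],0],[0,[-20,0,-30],0],[0,[0,0,0],0]]}}

```text
time_s: 37.17
position: [0.6114, 0.2907, 0.2432]
tcp_rot: [[-0.998, 0.067, 0.009], [0.067, 0.998, 0.003], [-0.009, 0.003, -1.0]]
force: [-0.9, -0.4, -0.0]
opening: 0.983
```

Run:
```python
from h import *
wsnap('w22')
im=cv2.imread('pics/w22.png');cv2.imwrite('pics/w22z.png',cv2.resize(im[0:240,60:430],None,fx=2,fy=2))
im,_=bot.capture('top');cv2.imwrite('pics/top2.png',cv2.resize(im[100:250],None,fx=1.5,fy=1.5))
z=np.load('chute.npz')
for n in ['white','red','green']:
    r=bot.trace('wrist','drops_'+n)
    if r:
        d=wcam('w22')[4];v,u=np.nonzero(r[0]['region']&(d>0));L=(wdep('w22',np.c_[u,v])-z['o'])@z['R']
        print(n,round(r[0]['p'],2),np.round(np.percentile(L,[3,50,97],axis=0),4).tolist())
```

```text
white 0.85 [[-0.0372, 0.0121, 0.0111], [0.0049, 0.022, 0.0206], [0.04, 0.03, 0.0257]]
red 0.74 [[-0.0314, 0.0378, 0.0129], [0.0111, 0.0474, 0.0209], [0.0425, 0.0553, 0.0261]]
green 0.64 [[-0.0255, 0.0621, 0.0116], [0.0151, 0.0729, 0.0204], [0.0422, 0.0815, 0.0261]]
```

View pics/w22z.png

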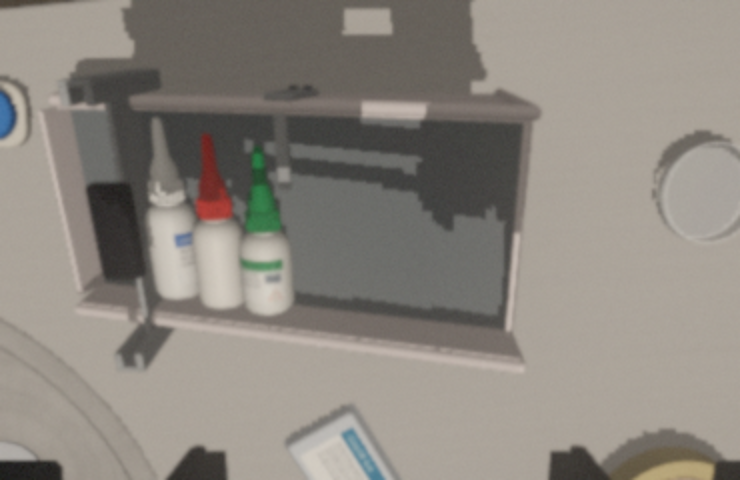

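View pics/top2.png

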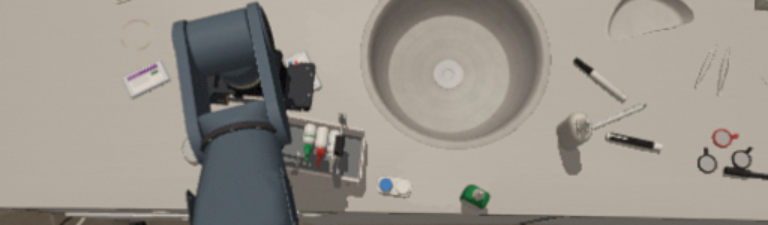

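```bash
python3 -c "
from rig import bot
print(bot.read_state()['force'],bot.hand_in())"
```

```text
the job is handed in; nothing more can be done
[-0.65165591  0.49186106  0.00619054] None
```

The dispenser is restocked and the job was handed in at about 37 s; no verdict was reported. The gate is shut, and the three bottles lie behind it in the order white, red, green, each with its nozzle to the front.

**How it was done:** The tool could only turn about its own axis, so I could not tilt the bottles directly. I swung each one level in the grip against the outer edge of the chute's back wall, then let it go in the loading part. Two attempts went wrong and were mended:
- Tilting white on the worktop only slid it, so I used the back wall instead.
- Green's base slipped over the edge on the first try. I repeated it with more overlap.

**Last checks:**
- **Gate:** After pressing, its handle top measured 11 mm below the posts' tops, which is the shut value. I did not measure it again at the end.
- **Bottles:** The wrist picture shows the right order and direction. Their middles measured at about y = 22, 47 and 73 mm against the stated 17, 43 and 69 mm. I put the steady 4 to 5 mm difference down to my fix of the chute's origin and the viewing angle, as the spacing agrees.
- **Surroundings:** The other things looked unmoved in the last pictures by eye; the arm hid some of them in the top view. The open gripper ended above the rack, touching nothing. The highest wrist force I read was about 28 N, while pressing the gate.

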